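Fill the tea shelf and close it with its front rail

TASK

Stand the two loose tea tins upright on the raised wooden tea shelf, one in each gap of the row. Then take the shelf's loose wooden front rail by the grip on top of it, use the rail's long straight edge to push all four tins back against the shelf's back board, and lay the rail into the open notches at both ends of the shelf, grip up, so that it closes the row in. Set the tins and the rail down rather than dropping them, move the two tins that already stand on the shelf only with the rail and not with the gripper, let no tin tip over, and leave the other things on the worktop where they are.

Things in the scene. Friction and masses are not known exactly. Their poses are not given: they have to be found in the camera images.
- tea_shelf: fixed light-wood tea shelf, 354 mm wide (y), 112 mm deep. Origin at worktop level, at mid-width, in the plane of the back board's front face; x to the back (away from the robot), y along the row, z up. Board (the ledge) top at z = 75, from x = -90 to 0 mm; 322 mm clear between the 16 mm end cheeks (|y| = 161 to 177). White ramekins stand under the board, fixed.
- back_board_foot (a point): on the shelf at mid-width, where the board's top meets the front face of the low back board (axes as the shelf's). The back board rises 42 mm above the board, so the upper half of a tin stands free above it. A tin that is home against it has its centre 31 mm in front (x = -31 mm in the shelf's frame).
- notch_left (a point): centre of the floor of the open-topped notch in the left (+y) cheek: x = -76, y = 169, z = 78 mm in the shelf's frame (axes as the shelf's). Notch 24 mm wide along x; the rounded horn in front (12 mm thick) and the rounded wall behind top out 12 mm above the floor. Behind x = -43 mm the cheek rises to 42 mm above the board.
- notch_right (a point): the same notch in the right (-y) cheek: x = -76, y = -169, z = 78 mm in the shelf's frame. With the rail laid in both notches its origin is midway between the two notch points (it may lie up to 15 mm off along y). While the rail pushes the tins its underside must be more than 12 mm above the notch floors, to clear the horns.
- front_rail: loose dark-wood front rail with brass ends, 0.22 kg: straight bar 366 mm long (y), 18 mm thick (x), 20 mm tall (z), with a grip on top at mid-length. Origin at the centre of the bar's underside. Long faces at x = +-9 mm; +x is the edge that faces the tins. It starts standing on the worktop, grip up, +x away from the robot.
- rail_grip (a point): point in the rail's flat-sided wooden grip, 40 mm above the bar's underside and 4 mm to its -x side (axes as the rail's). The grip is 22 mm wide along y (pinch it along y), 18 mm along x, and stands from z = 20 to 53 mm of the rail.
- loose_tin_1: white tea tin with a grey slip lid: upright round cylinder, 62 mm diameter (grasp across it), 80 mm tall, 0.19 kg, lid does not come off. Origin at the centre of its underside, z up. It starts on the worktop to the right of the shelf.
- loose_tin_2: white tea tin with a grey slip lid: upright round cylinder, 62 mm diameter (grasp across it), 80 mm tall, 0.19 kg, lid does not come off. Origin at the centre of its underside, z up. It starts on the worktop to the right of the shelf.
- shelf_tin_left: white tea tin with a grey slip lid: upright round cylinder, 62 mm diameter (grasp across it), 80 mm tall, 0.19 kg, lid does not come off. Origin at the centre of its underside, z up. It already stands on the shelf, 13 to 20 mm forward of the back board, left of the middle (y about +46 mm in the shelf's frame): one gap lies between it and the left cheek (+y), the other between it and the right tin.
- shelf_tin_right: white tea tin with a grey slip lid: upright round cylinder, 62 mm diameter (grasp across it), 80 mm tall, 0.19 kg, lid does not come off. Origin at the centre of its underside, z up. It already stands on the shelf, 13 to 20 mm forward of the back board, near the right cheek (y about -120 mm in the shelf's frame).
- cup: bystander: white fern-painted espresso cup with a handle, 58 mm across (81 mm with the handle), 56 mm tall, on the worktop. Origin under the middle of its outline.
- stopper: bystander: wooden-topped bottle stopper, 33 mm diameter, 52 mm tall, on the worktop. Origin under the middle of its outline.
- vase: bystander: small black vase, 66 mm diameter, 100 mm tall, on the worktop left of the shelf. Origin under its centre.

How it is judged (in metres and radians):
On the way, in this order (a step that is already met when the one before it is completed fails the run):
1. both loose tins stand upright on the shelf board, let go (z of loose_tin_1 in the frame of tea_shelf between 0.071 and 0.08 m and y of loose_tin_1 in the frame of tea_shelf between -0.135 and 0.135 m and x of loose_tin_1 in the frame of tea_shelf between -0.066 and -0.02 m and angle between each of loose_tin_1, loose_tin_2's own z axis and vertical below 0.08 rad and z of loose_tin_2 in the frame of tea_shelf between 0.071 and 0.08 m and y of loose_tin_2 in the frame of tea_shelf between -0.135 and 0.135 m and x of loose_tin_2 in the frame of tea_shelf between -0.066 and -0.02 m and contact force between the fingers and loose_tin_1 below 0.1 N and contact force between the fingers and loose_tin_2 below 0.1 N), for 0.2 s.
2. all four tins are pushed back to within 6 mm of the back board while the rail is held above its notches (z of shelf_tin_left in the frame of tea_shelf between 0.071 and 0.08 m and y of shelf_tin_left in the frame of tea_shelf between -0.135 and 0.135 m and x of shelf_tin_left in the frame of tea_shelf between -0.066 and -0.02 m and angle between each of shelf_tin_left, shelf_tin_right, loose_tin_1, loose_tin_2's own z axis and vertical below 0.08 rad and z of shelf_tin_right in the frame of tea_shelf between 0.071 and 0.08 m and y of shelf_tin_right in the frame of tea_shelf between -0.135 and 0.135 m and x of shelf_tin_right in the frame of tea_shelf between -0.066 and -0.02 m and z of loose_tin_1 in the frame of tea_shelf between 0.071 and 0.08 m and y of loose_tin_1 in the frame of tea_shelf between -0.135 and 0.135 m and x of loose_tin_1 in the frame of tea_shelf between -0.066 and -0.02 m and z of loose_tin_2 in the frame of tea_shelf between 0.071 and 0.08 m and y of loose_tin_2 in the frame of tea_shelf between -0.135 and 0.135 m and x of loose_tin_2 in the frame of tea_shelf between -0.066 and -0.02 m and x of each of shelf_tin_left, shelf_tin_right, loose_tin_1, loose_tin_2 in the frame of tea_shelf above -0.037 m and z of front_rail in the frame of tea_shelf above 0.084 m and contact force between the fingers and front_rail above 0.3 N), for 0.1 s.
At the end, for the whole second after the job is handed in: All four tins stand upright (within 0.08 rad) on the board, each within 6 mm of the back board; the rail lies grip up in both notches (within 6 mm of the notch centre front to back, 16 mm sideways, 4 mm in height, 0.04 rad in line with the shelf); everything is let go and at rest (z of shelf_tin_left in the frame of tea_shelf between 0.071 and 0.08 m and y of shelf_tin_left in the frame of tea_shelf between -0.135 and 0.135 m and x of shelf_tin_left in the frame of tea_shelf between -0.066 and -0.02 m and angle between each of shelf_tin_left, shelf_tin_right, loose_tin_1, loose_tin_2's own z axis and vertical below 0.08 rad and z of shelf_tin_right in the frame of tea_shelf between 0.071 and 0.08 m and y of shelf_tin_right in the frame of tea_shelf between -0.135 and 0.135 m and x of shelf_tin_right in the frame of tea_shelf between -0.066 and -0.02 m and z of loose_tin_1 in the frame of tea_shelf between 0.071 and 0.08 m and y of loose_tin_1 in the frame of tea_shelf between -0.135 and 0.135 m and x of loose_tin_1 in the frame of tea_shelf between -0.066 and -0.02 m and z of loose_tin_2 in the frame of tea_shelf between 0.071 and 0.08 m and y of loose_tin_2 in the frame of tea_shelf between -0.135 and 0.135 m and x of loose_tin_2 in the frame of tea_shelf between -0.066 and -0.02 m and x of each of shelf_tin_left, shelf_tin_right, loose_tin_1, loose_tin_2 in the frame of tea_shelf above -0.037 m and x of front_rail in the frame of tea_shelf between -0.082 and -0.07 m and y of front_rail in the frame of tea_shelf between -0.016 and 0.016 m and z of front_rail in the frame of tea_shelf between 0.074 and 0.082 m and angle between front_rail's own z axis and vertical below 0.05 rad and angle between the y axis of front_rail and the y axis of tea_shelf, either way round below 0.04 rad and linear speed of each of shelf_tin_left, shelf_tin_right, loose_tin_1, loose_tin_2, front_rail below 0.02 m/s); the robot touches nothing.
It fails at once if a tin tips by more than 0.5 rad (angle between any of shelf_tin_left, shelf_tin_right, loose_tin_1, loose_tin_2's own z axis and vertical above 0.5 rad).
It fails at once if the robot touches one of the two tins that already stood on the shelf (more than 1 N) (contact force between any of the fingers, the arm and shelf_tin_left above 1 N or contact force between any of the fingers, the arm and shelf_tin_right above 1 N).
It fails at once if a tin is let go more than 15 mm above the shelf board ((height (world z) of loose_tin_1 above 0.09 m and contact force between the fingers and loose_tin_1 below 0.05 N) or (height (world z) of loose_tin_2 above 0.09 m and contact force between the fingers and loose_tin_2 below 0.05 N)).
It fails at once if the rail is let go more than 15 mm above its seat (height (world z) of front_rail above 0.093 m and contact force between the fingers and front_rail below 0.05 N).
It fails at once if the cup, the stopper or the vase is moved more than 30 mm or tipped (distance of any of cup, stopper, vase from where it was at the start of the episode above 0.03 m or angle between any of cup, stopper, vase's own z axis and vertical above 0.5 rad).
It also fails if it takes over 72 s, if anything falls off the work surface, if the arm or the gripper's body presses on something with over 40 N, if the wrist force passes 120 N, or if a joint passes its speed limit or range.

ROBOT

A 6-joint arm with a two-finger parallel gripper is mounted at the origin on a cart in front of the work surface, level with it; the furniture and walls round the work are solid. World frame = base frame: x ahead of the robot, y to its left, z up, the work surface at z = 0. Lengths are in mm, angles in rad, forces in N, time in s.
With the tool pointing down it reaches from about 350 to 775 mm from the base axis. Payload 7.3 kg.
Tool frame: the origin (TCP) lies at the very end of the fingers, on their centre line; the grasp point (between the pads) lies 19 mm behind it; z points along the fingers, y is the line along which they close (so a half turn about z gives the same grasp; the last joint's range is limited). The gripper opens to 92 mm and grips with 3 to 60 N. Pads are 19 mm wide; open, the fingers measure 130 mm over their backs; the gripper's body (75 mm by 190 mm) begins 47 mm behind the grasp point.
Start: joints at [1.006, 0.342, 1.524, -0, 1.275, -0.146], TCP at [213.487, 479.654, 226.741] pointing down, gripper open.
Joint ranges: [-2.53, 2.53], [-0.77, 2.02], [0.04, 2.7], [-1, 4.14], [0.28, 2.66], [-3.11, 3.11]. Speed limits (rad/s): [2.57, 2.57, 3.14, 3.14, 3.14, 3.14].

INTERFACE

Orientations are given as [roll, pitch, yaw] about the fixed x, y, z axes, in that order (R = Rz(yaw) Ry(pitch) Rx(roll)).
In Python, from plant import bot gives the robot as it stands.
- The arm moves only by the tool send_rows, never from a script. Its argument "rows" is a list of rows, each an object of numbers: "x", "y", "z": the shift along the tool's x, y, z in units of 0.2 m (1.0 is 0.2 m); "ax", "ay", "az": the turn, a rotation vector about the tool's x, y, z in units of 60 degrees (1.0 is 60 degrees); "jaw": the opening, from -1 (shut) to 1 (fully open), so that 0 is half open. In form: [{"x": .., "y": .., "z": .., "ax": .., "ay": .., "az": .., "jaw": ..}, ...]. A call has exactly 10 rows; each row is the pose to reach, as a shift and turn from the pose commanded when the call began, along the tool's axes at that moment; what a row does not reach only later rows make up. A row lasts 1/8 s, in which the tool goes at most 62.5 mm and 10.7 degrees, less where a joint would pass 70% of its speed; a pose out of reach is approached as far as the arm can. A call with a number of a shift or a turn outside -1 to 1 is refused whole. A call with a gripper value outside its range is refused whole. The fingers move at their own pace and stop on an object; the grip force is fixed at half the most. Time passes only in rows, so rows that repeat a pose let the fingers close, or fill a call up. It gives the time, the measured TCP pose, the force, the opening and the grip force at its end, in the units of the state.
- bot.get_obs(): the state, without advancing time (a new reading comes with each control period).
- bot.capture(name): name is "side" or "top"; returns (picture, depth): 400x640x3 uint8, red, green, blue; 400x640 float32, mm along the optical axis (not along the pixel's ray), 0 where there is no reading.
- bot.camera_model(name): a dict with "vertical_fov" (degrees; the focal length in pixels is half the picture's height over the tangent of half this angle, whatever the lens; pixels are square), "cx", "cy" (the principal point, pixels), "R" (3x3) and "t" (3): a world point X has camera coordinates R X + t. Camera axes: x right, y down, z forward; pixel columns grow to the right and rows downward; lengths in mm; the calibration is good to about 2 mm. A picture is of the moment at which its call begins. camera_model takes no time and is no camera call.
- bot.close_job(): hands the job in; it is judged then, once.
The state is a dict: "time": time; "joint_positions": joint angles; "dq": joint speeds; "tau": joint torques, N m; "tool_pos": TCP position; "tcp_rot": TCP orientation; "contact_force": force on the tool from outside, world axes, zero at the start; "moment": the same for the moment, N m; "grip_width": finger opening in mm; "finger_force": force on a finger pad.
Only numpy, scipy, OpenCV 4.12 (cv2) and the standard library are available. Lean on these libraries where they do the work, as an engineer would, in place of code of your own. Each camera call takes 0.05 s, during which the arm holds its last target. There are 200 camera calls.

## Working session

There is one attempt and no reset: what is moved stays moved. The work goes in short steps, Python scripts to look and compute and a tool call to move; the robot and the scene stay as the last step left them, time stands still between calls to the robot, and variables do not carry over. Pictures are saved under pics/ and viewed, at most 10 in all, crops included, and the job is handed in when it is done.

Besides the shell and the picture viewer there is one more tool, called by a JSON object that holds its "api" and its "payload". send_rows: Moves the arm, as the interface text tells. Its arguments: {"type":"object","properties":{"rows":{"type":"array","items":{"type":"object","properties":{"x":{"type":"number","minimum":-1,"maximum":1},"y":{"type":"number","minimum":-1,"maximum":1},"z":{"type":"number","minimum":-1,"maximum":1},"ax":{"type":"number","minimum":-1,"maximum":1},"ay":{"type":"number","minimum":-1,"maximum":1},"az":{"type":"number","minimum":-1,"maximum":1},"jaw":{"type":"number"}}}}},"required":["rows"]}

```bash
mkdir -p pics
cat > h.py <<'E'
import numpy as np, cv2
from plant import bot
def cam(n):
    m=bot.camera_model(n); f=200/np.tan(np.radians(m["vertical_fov"])/2)
    return f,m["cx"],m["cy"],np.array(m["R"]),np.array(m["t"])
def cloud(n,depth):
    f,cx,cy,R,t=cam(n); v,u=np.mgrid[0:400,0:640]
    P=np.stack([(u-cx)/f*depth,(v-cy)/f*depth,depth],-1)
    W=(P-t)@R; W[depth<=0]=np.nan; return W
E
python3 - <<'E'
from h import *
for n in("side","top"):
    p,d=bot.capture(n); cv2.imwrite(f"pics/{n}0.png",p[:,:,::-1]); np.savez(f"{n}0.npz",p=p,d=d)
    f,cx,cy,R,t=cam(n); print(n,f,cx,cy,(-R.T@t).round(),R.round(2).tolist(),(d>0).mean())
o=bot.get_obs();print({k:np.round(v,3).tolist() for k,v in o.items()})
E
```

```text
side 497.9756463934938 313.65827202600974 194.85453809654445 [ 341. 1155. 1024.] [[-0.99, -0.13, -0.01], [-0.07, 0.62, -0.78], [0.11, -0.77, -0.63]] 0.99580859375
top 395.6584381269582 317.99130326158246 198.88967800782353 [ 258.   -9. 1594.] [[0.01, -1.0, -0.02], [-0.99, -0.01, -0.16], [0.16, 0.02, -0.99]] 0.99619140625
{'time': 0.1, 'joint_positions': [1.006, 0.343, 1.525, 0.0, 1.275, -0.146], 'dq': [0.001, -0.0, -0.004, -0.0, -0.0, -0.0], 'tau': [0.003, -43.201, -24.469, 0.072, 0.053, -0.0], 'tool_pos': [213.29, 479.36, 226.131], 'tcp_rot': [-3.14, -0.0, 2.723], 'contact_force': [0.379, 0.517, 0.218], 'moment': [0.006, -0.003, -0.064], 'finger_force': 0.0, 'grip_width': 91.959}
```

View pics/top0.png

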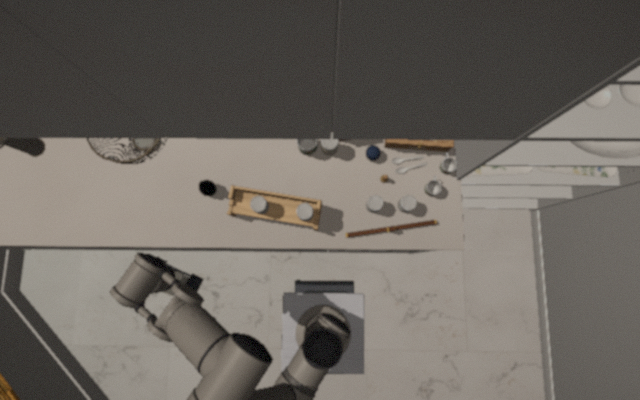

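View pics/side0.png

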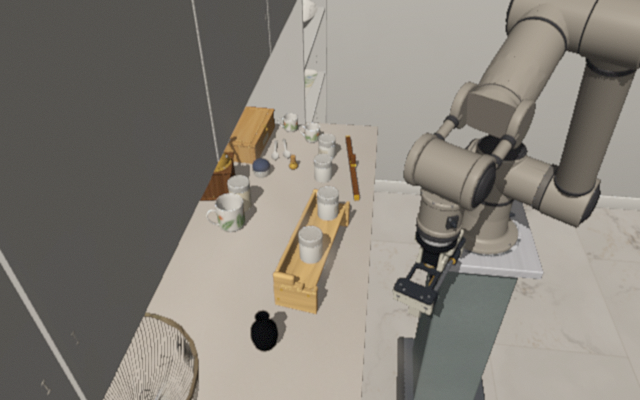

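Top view: the shelf spans (228–321, 187–227) with its tins at (259,205) and (305,211). The loose tins are at (375,204) and (408,204), the rail runs from (348,235) to (437,222), and the cup is near (433,187). The side view shows the same layout, with the vase at (264,330).

Run:
```python
from h import *
def ray(n,u,v,z):
    f,cx,cy,R,t=cam(n); d=R.T@np.array([(u-cx)/f,(v-cy)/f,1]); c=-R.T@t
    return c+d*(z-c[2])/d[2]
for n,pts in(("top",[(259,205),(305,211),(375,204),(408,204)]),("side",[(311,235),(328,193),(323,160),(327,142)])):
    for i,(u,v) in enumerate(pts): print(n,u,v,ray(n,u,v,155 if i<2 else 80).round())
for n in("top","side"):
    z=np.load(n+"0.npz"); W=cloud(n,z["d"].astype(float)); p=z["p"]
    X,Y,Z=W[...,0],W[...,1],W[...,2]
    ok=(X>400)&(X<800)&(Y>-500)&(Y<250)
    print(n,"table z",np.nanmedian(Z[ok&(abs(Z)<25)]), np.nanstd(Z[ok&(abs(Z)<25)]))
    for name,lo,hi in(("lids",147,163),("low",72,88),("board117",112,122)):
        m=(ok&(Z>lo)&(Z<hi)).astype(np.uint8)
        k,l,s,c=cv2.connectedComponentsWithStats(m)
        for i in range(1,k):
            if s[i,4]>25:
                q=W[l==i]; r=cv2.minAreaRect(q[:,:2].astype(np.float32)); print(name,s[i].tolist(),c[i].round(1),q.mean(0).round(1),np.round(r[0],1),np.round(r[1],1),round(r[2],1))
    hsv=cv2.cvtColor(p,cv2.COLOR_RGB2HSV)
    m=((hsv[...,1]>110)&(hsv[...,2]<200)&ok&(Z<70)&(Y<-40)&(X<620)).astype(np.uint8)
    k,l,s,c=cv2.connectedComponentsWithStats(m)
    for i in range(1,k):
        if s[i,4]>12:
            q=W[l==i]; r=cv2.minAreaRect(q[:,:2].astype(np.float32)); print("brown",s[i].tolist(),c[i].round(1),q.mean(0).round(1),np.round(r[0],1),np.round(r[1],1),round(r[2],1))
p=np.load("top0.npz")["p"][150:250,200:460,::-1]; a=cv2.resize(p,None,fx=3,fy=3,interpolation=cv2.INTER_CUBIC)
p=np.load("side0.npz")["p"][110:310,230:400,::-1]; b=cv2.resize(p,(255,300),interpolation=cv2.INTER_CUBIC)
cv2.imwrite("pics/a.png",a); b=cv2.resize(p,(510,600),interpolation=cv2.INTER_CUBIC); cv2.imwrite("pics/b.png",b)
```

```text
top 259 205 [473. 236. 155.]
top 305 211 [452.  66. 155.]
top 375 204 [ 492. -200.   80.]
top 408 204 [ 494. -327.   80.]
side 311 235 [477. 248. 155.]
side 328 193 [453.  74. 155.]
side 323 160 [ 498. -191.   80.]
side 327 142 [ 496. -301.   80.]
top table z 1.1384871274929678 5.092376670826821
lids [255, 195, 11, 17, 139] [259.9 203.2] [479.9 233.4 154.1] [480.6 231.7] [35.3 61. ] 89.0
lids [296, 203, 17, 16, 212] [303.8 210.5] [454.3  70.6 154.2] [454.6  70. ] [56.9 58.8] 2.2
low [386, 139, 65, 9, 319] [421.3 142. ] [ 741.6 -385.3   81.9] [ 738.8 -372. ] [252.9  30.1] 89.2
low [259, 193, 60, 33, 855] [286.4 209.7] [467.5 142.3  76.8] [467.7 135.7] [239.4  91.3] 81.2
low [367, 195, 16, 16, 196] [374.5 202. ] [ 500.2 -198.3   79.8] [ 500.7 -198.4] [57.3 58.4] 45.4
low [400, 195, 16, 15, 196] [407.7 202. ] [ 501.4 -326.2   79.4] [ 501.5 -326. ] [60.1 56.1] 89.0
board117 [258, 190, 63, 23, 194] [295.4 198. ] [507.1 105.4 117. ] [496.7 132.4] [242.7  50.7] 80.8
brown [382, 176, 5, 5, 20] [384.  178.3] [ 603.8 -242.6   37. ] [ 604.7 -244.5] [ 9.8 19.4] 8.6
brown [380, 221, 57, 9, 127] [
[... 673 characters left out ...]
] [142.7  90.7] 87.5
low [303, 199, 45, 60, 866] [325.5 225.3] [453.8 122.3  78. ] [466.3 128.6] [231.9  97.6] 79.4
low [291, 237, 9, 20, 100] [295.7 248.8] [522.1 226.   78.6] [519.8 219. ] [60.7 21.3] 88.7
board117 [221, 152, 13, 21, 126] [227.9 163.7] [787.7 -84.7 115.9] [789.5 -96.5] [ 28.6 110.3] 5.3
board117 [288, 189, 30, 56, 226] [301.9 216.7] [516.9 137.7 117.7] [517.4 131.2] [240.2  14.4] 80.1
board117 [317, 203, 21, 8, 58] [326.8 207.8] [453.6  93.4 116.9] [455.8  89.6] [23.6 58.9] 83.4
brown [346, 136, 8, 41, 157] [349.9 153.9] [ 416.  -315.2   28. ] [ 415.5 -315.6] [ 14.5 260.6] 8.7
brown [290, 155, 8, 14, 71] [293.1 162.6] [ 607.3 -236.7   28.3] [ 605.9 -235.1] [24.9 22.9] 11.1
```

View pics/a.png

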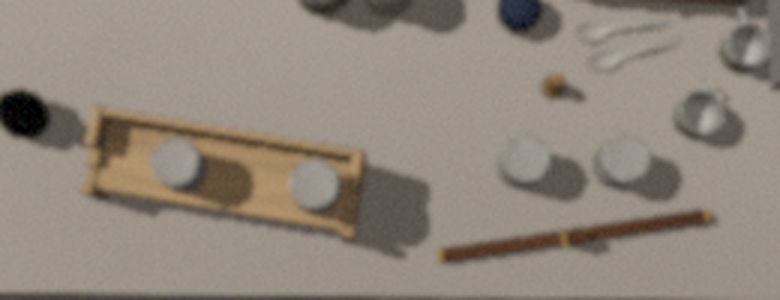

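View pics/b.png

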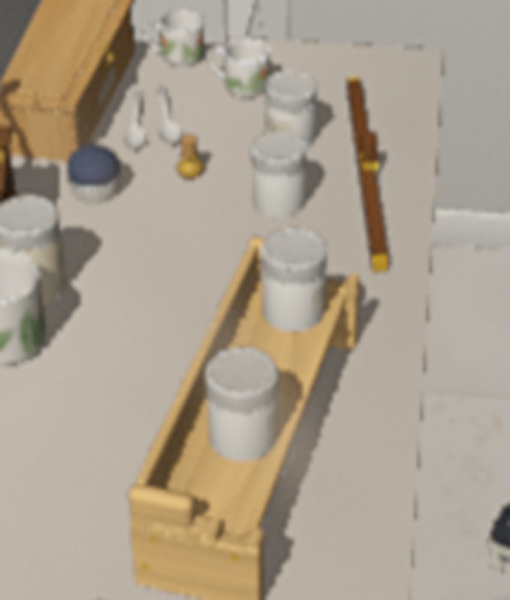

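The crops show the shelf with its left end farther from the robot, and both existing tins in their expected places. The rail is slanted the opposite way, with its grip on top at mid-length. Next I fit the shelf, tins and rail numerically.

```bash
cat >> h.py <<'E'
def circ(q,r=31):
    from scipy.optimize import least_squares
    hull=cv2.convexHull(q[:,:2].astype(np.float32))[:,0]
    return least_squares(lambda c:np.hypot(*(hull-c).T)-r,hull.mean(0),loss="soft_l1",f_scale=2).x
def toS(W,o,yaw):
    c,s=np.cos(yaw),np.sin(yaw); d=W[...,:2]-o
    return np.stack([d[...,0]*c+d[...,1]*s,-d[...,0]*s+d[...,1]*c,W[...,2]],-1)
def fromS(x,y,o,yaw):
    c,s=np.cos(yaw),np.sin(yaw); return np.array([o[0]+c*x-s*y,o[1]+s*x+c*y])
E
python3 - <<'E'
from h import *
o=np.array([512.,135.]);yaw=np.radians(-9.5)
for n in("top","side"):
    z=np.load(n+"0.npz"); d=z["d"].astype(float); W=cloud(n,d)
    S=toS(W,o,yaw); x,y,zz=np.moveaxis(S,-1,0)
    def line(m,name,ax):
        a,b=(y[m],x[m]) if ax=="x" else (x[m],y[m])
        for _ in range(3):
            k=np.polyfit(a,b,1); r=b-np.polyval(k,a); g=abs(r)<2.5*np.std(r)+.5; a,b=a[g],b[g]
        print(n,name,len(a),"slope",k[0].round(4),"at0",k[1].round(1),"std",np.std(r).round(1))
    near=(abs(x)<40)
    line(near&(abs(y)<155)&(zz>113)&(zz<121),"boardtop(x=6)","x")
    line(near&(abs(x)<20)&(abs(y)<150)&(zz>88)&(zz<110),"boardface(0)","x")
    line((x>-85)&(x<10)&(abs(y-177)<15)&(zz>15)&(zz<105),"cheekL outer(177)","y")
    line((x>-40)&(x<10)&(abs(y-169)<20)&(zz>112)&(zz<121),"cheekL top(169)","y")
    line((x>-40)&(x<10)&(abs(y+169)<20)&(zz>112)&(zz<121),"cheekR top(-169)","y")
    line((x>-100)&(x<-45)&(abs(y+169)<20)&(zz>83)&(zz<95),"horns R(-169)","y")
    line((x>-80)&(x<10)&(abs(y+161)<10)&(zz>80)&(zz<112),"cheekR inner(-161)","y")
    m=(x>-85)&(x<-10)&(abs(y)<155)&(abs(zz-75)<10); print("board z",np.nanmedian(zz[m]))
    X,Y,Z=np.moveaxis(W,-1,0)
    for nm,cx,cy,lo,hi in(("SL",480,233,145,165),("SR",454,71,145,165),("L1",500,-198,70,90),("L2",501,-325,70,90)):
        m=(np.hypot(X-cx,Y-cy)<45)&(Z>lo)&(Z<hi); q=W[m]; print(n,nm,m.sum(),circ(q).round(1),q.mean(0).round(1),np.ptp(q,0).round())
    m=(X>370)&(X<460)&(Y<-90)&(Y>-500)&(Z>10)&(Z<65)&(abs(X-(413+(Y+290)*-.155))<25); q=W[m]
    vx,vy,x0,y0=cv2.fitLine(q[:,:2].astype(np.float32),cv2.DIST_HUBER,0,.01,.01).ravel()
    s=(q[:,:2]-[x0,y0])@[vx,vy]; e=np.percentile(s,[0,1,99,100]); mid=(e[1]+e[2])/2
    print(n,"rail",m.sum(),"ang",np.degrees(np.arctan2(-vx,vy)),"mid",x0+vx*mid,y0+vy*mid,"len",e,np.median(q[:,2]))
    g=q[q[:,2]>38]; print("grip",len(g),g.mean(0).round(1),np.ptp(g,0).round(1) if len(g) else 0)
E
```

```text
top boardtop(x=6) 171 slope 0.0246 at0 3.3 std 6.1
top boardface(0) 56 slope -0.0081 at0 0.9 std 0.6
top cheekL outer(177) 171 slope 0.0027 at0 176.8 std 8.6
top cheekL top(169) 24 slope 0.3949 at0 166.7 std 10.3Traceback (most recent call last):
  File "<stdin>", line 16, in <module>
  File "<stdin>", line 9, in line
    raise TypeError("expected non-empty vector for x")
TypeError: expected non-empty vector for x
```

```bash
cat > m1.py <<'E'
from h import *
o=np.array([512.,135.]);yaw=np.radians(-9.5)
for n in("top","side"):
    z=np.load(n+"0.npz"); d=z["d"].astype(float); W=cloud(n,d)
    S=toS(W,o,yaw); x,y,zz=np.moveaxis(S,-1,0)
    def line(m,name,ax):
        a,b=(y[m],x[m]) if ax=="x" else (x[m],y[m])
        if len(a)<8: print(n,name,"few");return
        for _ in range(4):
            k=np.polyfit(a,b,1); r=b-np.polyval(k,a); g=abs(r)<2*np.std(r)+.3; a,b=a[g],b[g]
        print(n,name,len(a),"slope",k[0].round(4),"at0",k[1].round(1),"med",np.median(b).round(1),"std",np.std(r).round(1))
    near=(abs(x)<40)
    line(near&(abs(y)<155)&(abs(x-6)<14)&(zz>113)&(zz<121),"boardtop(x=6)","x")
    line(near&(abs(x)<20)&(abs(y)<150)&(zz>88)&(zz<110),"boardface(0)","x")
    line((x>-85)&(x<10)&(abs(y-177)<15)&(zz>15)&(zz<105),"cheekL outer(177)","y")
    line((x>-40)&(x<10)&(abs(y-169)<25)&(zz>110)&(zz<123),"cheekL top(169)","y")
    line((x>-40)&(x<10)&(abs(y+169)<25)&(zz>110)&(zz<123),"cheekR top(-169)","y")
    line((x>-100)&(x<-45)&(abs(y+169)<20)&(zz>83)&(zz<95),"horns R(-169)","y")
    line((x>-80)&(x<10)&(abs(y+161)<10)&(zz>80)&(zz<112),"cheekR inner(-161)","y")
    m=(x>-85)&(x<-10)&(abs(y)<155)&(abs(zz-75)<10); print("board z",np.nanmedian(zz[m]))
    X,Y,Z=np.moveaxis(W,-1,0)
    for nm,cx,cy,lo,hi in(("SL",480,233,145,165),("SR",454,71,145,165),("L1",500,-198,70,90),("L2",501,-325,70,90)):
        m=(np.hypot(X-cx,Y-cy)<45)&(Z>lo)&(Z<hi); q=W[m]; print(n,nm,m.sum(),circ(q).round(1),q.mean(0).round(1),np.ptp(q,0).round())
    m=(X>370)&(X<460)&(Y<-90)&(Y>-500)&(Z>10)&(Z<65)&(abs(X-(413+(Y+290)*-.155))<25); q=W[m]
    vx,vy,x0,y0=cv2.fitLine(q[:,:2].astype(np.float32),cv2.DIST_HUBER,0,.01,.01).ravel()
    if vy<0: vx,vy=-vx,-vy
    s=(q[:,:2]-[x0,y0])@[vx,vy]; e=np.percentile(s,[0,1,99,100]); mid=(e[1]+e[2])/2
    print(n,"rail",m.sum(),"ang",np.degrees(np.arctan2(-vx,vy)),"mid",x0+vx*mid,y0+vy*mid,"len",e,np.median(q[:,2]))
    g=q[q[:,2]>38]; print("grip",len(g),g.mean(0).round(1) if len(g) else 0,np.ptp(g,0).round(1) if len(g) else 0)
E
python3 m1.py
```

```text
top boardtop(x=6) 159 slope -0.0052 at0 5.1 med 5.2 std 3.2
top boardface(0) 56 slope -0.0081 at0 0.9 med 0.8 std 0.6
top cheekL outer(177) 171 slope 0.0027 at0 176.8 med 176.5 std 8.6
top cheekL top(169) 35 slope -0.3104 at0 170.3 med 169.3 std 14.3
top cheekR top(-169) few
top horns R(-169) few
top cheekR inner(-161) few
board z 75.75178140451982
top SL 217 [480.8 242.3] [479.8 242.  153.9] [61. 59. 15.]
top SR 216 [455.6  70.7] [454.4  70.3 154.1] [57. 59. 17.]
top L1 198 [ 499.8 -198.3] [ 500.1 -198.1   79.7] [59. 58. 16.]
top L2 203 [ 502.1 -326.8] [ 501.2 -325.7   79.3] [58. 60. 18.]
top rail 438 ang 9.200078 mid 407.1416670495779 -268.5579645268432 len [-206.7177392  -178.36324926  176.62584931  179.97382418] 21.52265202883769
grip 29 [ 403.  -266.1   53. ] [16.8 19.1 15.4]
side boardtop(x=6) 239 slope -0.0065 at0 4.4 med 3.8 std 3.1
side boardface(0) 171 slope -0.0085 at0 0.9 med 0.6 std 0.7
side cheekL outer(177) 276 slope -0.0672 at0 172.5 med 174.7 std 8.3
side cheekL top(169) 69 slope 0.0 at0 169.2 med 169.8 std 14.5
side cheekR top(-169) few
side horns R(-169) few
side cheekR inner(-161) few
board z 77.38401606737841
side SL 375 [480.2 243. ] [479.8 246.7 154.3] [61. 62. 15.]
side SR 293 [453.8  71.7] [453.6  75.7 154.6] [60. 63. 16.]
side L1 195 [ 501.1 -197.9] [ 499.4 -193.5   79.9] [59. 65. 17.]
side L2 175 [ 499.9 -324.1] [ 500.8 -321.    79.9] [61. 64. 17.]
side rail 373 ang 9.343887 mid 407.80669244868636 -266.52282587424713 len [-202.95537581 -193.34825118  160.98606051  162.83797999] 23.096768304275052
grip 39 [ 403.  -262.    50.4] [18.5 23.5 22.8]
```

```bash
sed -i 's/^o=.*/o=np.array([521.,186.]);yaw=np.radians(-9.0)/' m1.py; python3 m1.py | grep -v rail
python3 - <<'E'
from h import *
o=np.array([521.,186.]);yaw=np.radians(-9.0)
for n in("top","side"):
    W=cloud(n,np.load(n+"0.npz")["d"].astype(float)); S=toS(W,o,yaw); x,y,z=np.moveaxis(S,-1,0)
    m=(x>-95)&(x<12)&(z>66)&(z<122)&(abs(y)<230)
    print(n,np.percentile(y[m],[0,.5,1,2,98,99,99.5,100]).round(1))
    for lo,hi in((110,123),(84,95)):
        for sg in(1,-1):
            m=(x>-100)&(x<-8)&(z>lo)&(z<hi)&(abs(y*sg-169)<22); print(lo,sg,np.sort(y[m]).round()[:40].tolist(),x[m].mean().round(1))
E
```

```text
top boardtop(x=6) 173 slope 0.0012 at0 4.3 med 4.3 std 3.1
top boardface(0) 65 slope 0.0 at0 -0.0 med -0.1 std 0.6
top cheekL outer(177) 41 slope 0.0262 at0 170.2 med 168.1 std 4.0
top cheekL top(169) 55 slope -0.0829 at0 164.3 med 165.5 std 5.2
top cheekR top(-169) 57 slope 0.1048 at0 -167.8 med -169.7 std 5.4
top horns R(-169) 35 slope 0.0032 at0 -169.6 med -169.6 std 5.2
top cheekR inner(-161) 34 slope 0.0741 at0 -159.5 med -163.6 std 5.0
board z 75.50919604513948
top SL 217 [480.8 242.3] [479.8 242.  153.9] [61. 59. 15.]
top SR 216 [455.6  70.7] [454.4  70.3 154.1] [57. 59. 17.]
top L1 198 [ 499.8 -198.3] [ 500.1 -198.1   79.7] [59. 58. 16.]
top L2 203 [ 502.1 -326.8] [ 501.2 -325.7   79.3] [58. 60. 18.]
grip 29 [ 403.  -266.1   53. ] [16.8 19.1 15.4]
side boardtop(x=6) 280 slope 0.0016 at0 3.7 med 3.2 std 3.1
side boardface(0) 200 slope 0.0002 at0 -0.0 med -0.1 std 0.7
side cheekL outer(177) 757 slope -0.0024 at0 173.9 med 174.1 std 1.4
side cheekL top(169) 124 slope -0.0332 at0 169.4 med 170.9 std 4.5
side cheekR top(-169) 29 slope 0.4077 at0 -161.1 med -163.6 std 8.9
side horn
[... 1923 characters left out ...]
66.0, 167.0, 167.0, 167.0, 167.0, 167.0, 167.0, 168.0, 168.0, 168.0, 169.0, 169.0, 170.0, 170.0, 170.0, 170.0, 170.0, 170.0, 170.0] -25.2
110 -1 [] nan
84 1 [158.0, 158.0, 159.0, 159.0, 160.0, 161.0, 161.0, 161.0, 161.0, 161.0, 161.0, 161.0, 162.0, 162.0, 162.0, 162.0, 162.0, 162.0, 163.0, 163.0, 163.0, 163.0, 164.0, 164.0, 164.0, 164.0, 165.0, 165.0, 165.0, 165.0, 165.0, 166.0, 166.0, 166.0, 166.0, 166.0, 166.0, 166.0, 166.0, 167.0] -54.3
84 -1 [-181.0, -180.0, -178.0, -178.0, -176.0, -175.0, -173.0, -171.0, -171.0, -169.0, -169.0, -169.0, -168.0, -167.0, -167.0, -165.0, -164.0, -163.0, -162.0, -160.0] -94.6<stdin>:9: RuntimeWarning: Mean of empty slice.
  ret = ret.dtype.type(ret / rcount)
```

```bash
cat >> h.py <<'E'
from scipy.spatial.transform import Rotation as Ro
O=np.array([520.8,184.5]); YAW=np.radians(-9.0)
def go(*targets):
    """targets (x,y,z,psi deg): units from the present measured pose, tool pointing down"""
    o=bot.get_obs(); p=np.array(o["tool_pos"]); R=Ro.from_euler("xyz",o["tcp_rot"])
    print("t",round(o["time"],2),"pos",p.round(1),"psi",np.degrees(o["tcp_rot"]).round(1),"w",round(o["grip_width"],1),"F",np.round(o["contact_force"],1))
    for x,y,z,psi in targets:
        d=R.inv().apply(np.array([x,y,z])-p)/200
        a=np.degrees((R.inv()*Ro.from_euler("xyz",[np.pi,0,np.radians(psi)])).as_rotvec())/60
        print((x,y,z,psi),"d",d.round(4),"a",a.round(4))
E
python3 -c "
from h import *
go((330,330,240,110),(430,60,240,100),(500.4,-198,150,81))
a=fromS(-46,121,O,YAW);b=fromS(-46,-35.5,O,YAW);print(a,b)
for q in((480.5,242.6),(454.7,71.2)):print(toS(np.array([*q,0]),O,YAW))"
```

```text
t 0.1 pos [213.3 479.4 226.1] psi [-179.9   -0.   156. ] w 92.0 F [0.4 0.5 0.2]
(330, 330, 240, 110) d [-0.8368 -0.445  -0.0689] a [-1.300e-03  3.000e-04  7.668e-01]
(430, 60, 240, 100) d [-1.8426 -1.4751 -0.0678] a [-1.200e-03  4.000e-04  9.334e-01]
(500.4, -198, 150, 81) d [-2.6888 -2.5098  0.3833] a [-1.2000e-03  6.0000e-04  1.2501e+00]
[494.2949066 311.2062746] [469.81291282 156.6330493 ]
[-48.89268254  51.08038365   0.        ]
[ -47.56217442 -122.24540713    0.        ]
```

{"api": "send_rows", "payload": {"rows": [{"x": -0.3, "y": -0.2, "z": -0.07, "az": 0.15, "jaw": 1}, {"x": -0.5, "y": -0.4, "z": -0.07, "az": 0.3, "jaw": 1}, {"x": -0.7, "y": -0.6, "z": -0.07, "az": 0.45, "jaw": 1}, {"x": -0.9, "y": -0.75, "z": -0.07, "az": 0.6, "jaw": 1}, {"x": -1, "y": -0.9, "z": -0.07, "az": 0.75, "jaw": 1}, {"x": -1, "y": -1, "z": -0.07, "az": 0.9, "jaw": 1}, {"x": -1, "y": -1, "z": -0.07, "az": 1, "jaw": 1}, {"x": -1, "y": -1, "z": -0.07, "az": 1, "jaw": 1}, {"x": -1, "y": -1, "z": -0.07, "az": 1, "jaw": 1}, {"x": -1, "y": -1, "z": -0.07, "az": 1, "jaw": 1}]}}

```text
schema error: expected keys x, y, z, ax, ay, az, jaw
```

```bash
python3 -c "
from h import *
go((450,20,240,81),(500.4,-198,150,81))"
```

```text
t 0.1 pos [213.3 479.4 226.1] psi [-179.9   -0.   156. ] w 92.0 F [0.4 0.5 0.2]
(450, 20, 240, 81) d [-2.0153 -1.6171 -0.0677] a [-1.2000e-03  6.0000e-04  1.2501e+00]
(500.4, -198, 150, 81) d [-2.6888 -2.5098  0.3833] a [-1.2000e-03  6.0000e-04  1.2501e+00]
```

{"api": "send_rows", "payload": {"rows": [{"x": -0.3, "y": -0.2, "z": -0.07, "ax": 0, "ay": 0, "az": 0.15, "jaw": 1}, {"x": -0.5, "y": -0.4, "z": -0.07, "ax": 0, "ay": 0, "az": 0.3, "jaw": 1}, {"x": -0.7, "y": -0.6, "z": -0.07, "ax": 0, "ay": 0, "az": 0.45, "jaw": 1}, {"x": -0.9, "y": -0.75, "z": -0.07, "ax": 0, "ay": 0, "az": 0.6, "jaw": 1}, {"x": -1, "y": -0.9, "z": -0.07, "ax": 0, "ay": 0, "az": 0.75, "jaw": 1}, {"x": -1, "y": -1, "z": -0.07, "ax": 0, "ay": 0, "az": 0.9, "jaw": 1}, {"x": -1, "y": -1, "z": -0.07, "ax": 0, "ay": 0, "az": 1, "jaw": 1}, {"x": -1, "y": -1, "z": -0.07, "ax": 0, "ay": 0, "az": 1, "jaw": 1}, {"x": -1, "y": -1, "z": -0.07, "ax": 0, "ay": 0, "az": 1, "jaw": 1}, {"x": -1, "y": -1, "z": -0.07, "ax": 0, "ay": 0, "az": 1, "jaw": 1}]}}

```text
time: 1.35
tool_pos: [314.8, 215.8, 240.6]
tcp_rot: [-3.141, -0.0, 1.677]
contact_force: [0.1, -0.2, 0.1]
grip_width: 91.5
finger_force: 0.0
```

```bash
python3 -c "
from h import *
go((450,20,240,81),(500.4,-198,150,81))"
```

```text
t 1.35 pos [314.8 215.8 240.6] psi [-180.    -0.    96.1] w 91.5 F [ 0.1 -0.2  0.1]
(450, 20, 240, 81) d [-1.0453  0.568   0.003 ] a [-2.000e-04  0.000e+00  2.517e-01]
(500.4, -198, 150, 81) d [-2.1559  0.7028  0.453 ] a [-2.000e-04  0.000e+00  2.517e-01]
```

{"api": "send_rows", "payload": {"rows": [{"x": -0.2, "y": 0.2, "z": 0, "ax": 0, "ay": 0, "az": 0.1, "jaw": 1}, {"x": -0.4, "y": 0.4, "z": 0, "ax": 0, "ay": 0, "az": 0.2, "jaw": 1}, {"x": -0.6, "y": 0.55, "z": 0, "ax": 0, "ay": 0, "az": 0.252, "jaw": 1}, {"x": -0.8, "y": 0.65, "z": 0, "ax": 0, "ay": 0, "az": 0.252, "jaw": 1}, {"x": -1, "y": 0.7, "z": 0, "ax": 0, "ay": 0, "az": 0.252, "jaw": 1}, {"x": -1, "y": 0.7, "z": 0, "ax": 0, "ay": 0, "az": 0.252, "jaw": 1}, {"x": -1, "y": 0.7, "z": 0, "ax": 0, "ay": 0, "az": 0.252, "jaw": 1}, {"x": -1, "y": 0.7, "z": 0, "ax": 0, "ay": 0, "az": 0.252, "jaw": 1}, {"x": -1, "y": 0.7, "z": 0, "ax": 0, "ay": 0, "az": 0.252, "jaw": 1}, {"x": -1, "y": 0.7, "z": 0, "ax": 0, "ay": 0, "az": 0.252, "jaw": 1}]}}

```text
time: 2.6
tool_pos: [474.9, 31.9, 240.8]
tcp_rot: [3.141, -0.0, 1.413]
contact_force: [-0.2, 0.3, 0.1]
grip_width: 92.2
finger_force: 0.0
```

```bash
python3 -c "
from h import *
go((500.4,-198,240,81),(500.4,-198,110,81),(500.4,-198,48,81))"
```

```text
t 2.6 pos [474.9  31.9 240.8] psi [180.   -0.   80.9] w 92.2 F [-0.2  0.3  0.1]
(500.4, -198, 240, 81) d [-1.115   0.3068  0.0042] a [ 0.0002 -0.0001 -0.0009]
(500.4, -198, 110, 81) d [-1.1151  0.3067  0.6542] a [ 0.0002 -0.0001 -0.0009]
(500.4, -198, 48, 81) d [-1.1151  0.3066  0.9642] a [ 0.0002 -0.0001 -0.0009]
```

{"api": "send_rows", "payload": {"rows": [{"x": -0.3, "y": 0.1, "z": 0, "ax": 0, "ay": 0, "az": 0, "jaw": 1}, {"x": -0.6, "y": 0.2, "z": 0, "ax": 0, "ay": 0, "az": 0, "jaw": 1}, {"x": -0.85, "y": 0.307, "z": 0, "ax": 0, "ay": 0, "az": 0, "jaw": 1}, {"x": -1, "y": 0.307, "z": 0.1, "ax": 0, "ay": 0, "az": 0, "jaw": 1}, {"x": -1, "y": 0.307, "z": 0.3, "ax": 0, "ay": 0, "az": 0, "jaw": 1}, {"x": -1, "y": 0.307, "z": 0.5, "ax": 0, "ay": 0, "az": 0, "jaw": 1}, {"x": -1, "y": 0.307, "z": 0.6, "ax": 0, "ay": 0, "az": 0, "jaw": 1}, {"x": -1, "y": 0.307, "z": 0.6, "ax": 0, "ay": 0, "az": 0, "jaw": 1}, {"x": -1, "y": 0.307, "z": 0.6, "ax": 0, "ay": 0, "az": 0, "jaw": 1}, {"x": -1, "y": 0.307, "z": 0.6, "ax": 0, "ay": 0, "az": 0, "jaw": 1}]}}

```text
time: 3.85
tool_pos: [504.7, -176.1, 122.0]
tcp_rot: [3.139, 0.001, 1.412]
contact_force: [0.6, -0.1, 0.1]
grip_width: 91.7
finger_force: 0.0
```

```bash
python3 -c "
from h import *
go((500.4,-198,110,81),(500.4,-198,48,81))"
```

```text
t 3.85 pos [ 504.7 -176.1  122. ] psi [179.9   0.   80.9] w 91.7 F [ 0.6 -0.1  0.1]
(500.4, -198, 110, 81) d [-0.1114 -0.004   0.0599] a [ 0.0022  0.0007 -0.0017]
(500.4, -198, 48, 81) d [-0.1112 -0.0047  0.3699] a [ 0.0022  0.0007 -0.0017]
```

{"api": "send_rows", "payload": {"rows": [{"x": -0.11, "y": -0.004, "z": 0.05, "ax": 0, "ay": 0, "az": 0, "jaw": 1}, {"x": -0.11, "y": -0.004, "z": 0.2, "ax": 0, "ay": 0, "az": 0, "jaw": 1}, {"x": -0.11, "y": -0.004, "z": 0.32, "ax": 0, "ay": 0, "az": 0, "jaw": 1}, {"x": -0.11, "y": -0.004, "z": 0.37, "ax": 0, "ay": 0, "az": 0, "jaw": 1}, {"x": -0.11, "y": -0.004, "z": 0.37, "ax": 0, "ay": 0, "az": 0, "jaw": 1}, {"x": -0.11, "y": -0.004, "z": 0.37, "ax": 0, "ay": 0, "az": 0, "jaw": 0.2}, {"x": -0.11, "y": -0.004, "z": 0.37, "ax": 0, "ay": 0, "az": 0, "jaw": 0.1}, {"x": -0.11, "y": -0.004, "z": 0.37, "ax": 0, "ay": 0, "az": 0, "jaw": 0.1}, {"x": -0.11, "y": -0.004, "z": 0.37, "ax": 0, "ay": 0, "az": 0, "jaw": 0.1}, {"x": -0.11, "y": -0.004, "z": 0.37, "ax": 0, "ay": 0, "az": 0, "jaw": 0.1}]}}

```text
time: 5.1
tool_pos: [499.9, -197.5, 47.0]
tcp_rot: [3.141, 0.0, 1.412]
contact_force: [-0.3, 0.5, 3.6]
grip_width: 60.2
finger_force: 30.0
```

```bash
python3 -c "
from h import *
go((500.4,-198,248,81),(474,40,248,81),(494.3,311.2,248,81))
print(bot.get_obs()['finger_force'])"
```

```text
t 5.1 pos [ 499.9 -197.5   47. ] psi [180.    0.   80.9] w 60.2 F [-0.3  0.5  3.6]
(500.4, -198, 248, 81) d [-0.002   0.0035 -1.0048] a [ 0.0006  0.0001 -0.0019]
(474, 40, 248, 81) d [ 1.1521 -0.3153 -1.0051] a [ 0.0006  0.0001 -0.0019]
(494.3, 311.2, 248, 81) d [ 2.507  -0.4299 -1.0054] a [ 0.0006  0.0001 -0.0019]
30.00097077085229
```

{"api": "send_rows", "payload": {"rows": [{"x": 0, "y": 0, "z": -0.1, "ax": 0, "ay": 0, "az": 0, "jaw": 0}, {"x": 0, "y": 0, "z": -0.35, "ax": 0, "ay": 0, "az": 0, "jaw": 0}, {"x": 0.1, "y": -0.05, "z": -0.6, "ax": 0, "ay": 0, "az": 0, "jaw": 0}, {"x": 0.25, "y": -0.1, "z": -0.8, "ax": 0, "ay": 0, "az": 0, "jaw": 0}, {"x": 0.45, "y": -0.2, "z": -0.95, "ax": 0, "ay": 0, "az": 0, "jaw": 0}, {"x": 0.7, "y": -0.3, "z": -1, "ax": 0, "ay": 0, "az": 0, "jaw": 0}, {"x": 0.9, "y": -0.3, "z": -1, "ax": 0, "ay": 0, "az": 0, "jaw": 0}, {"x": 1, "y": -0.3, "z": -1, "ax": 0, "ay": 0, "az": 0, "jaw": 0}, {"x": 1, "y": -0.3, "z": -1, "ax": 0, "ay": 0, "az": 0, "jaw": 0}, {"x": 1, "y": -0.3, "z": -1, "ax": 0, "ay": 0, "az": 0, "jaw": 0}]}}

```text
time: 6.35
tool_pos: [471.9, 9.1, 246.4]
tcp_rot: [-3.141, 0.0, 1.412]
contact_force: [1.5, -0.4, -1.5]
grip_width: 60.1
finger_force: 30.0
```

```bash
python3 -c "
from h import *
go((494.3,311.2,248,81))"
```

```text
t 6.35 pos [471.9   9.1 246.4] psi [-180.     0.    80.9] w 60.1 F [ 1.5 -0.4 -1.5]
(494.3, 311.2, 248, 81) d [ 1.5094 -0.1289 -0.0083] a [-0.0006  0.0003 -0.002 ]
```

{"api": "send_rows", "payload": {"rows": [{"x": 0.2, "y": -0.03, "z": -0.01, "ax": 0, "ay": 0, "az": 0, "jaw": 0}, {"x": 0.45, "y": -0.07, "z": -0.01, "ax": 0, "ay": 0, "az": 0, "jaw": 0}, {"x": 0.7, "y": -0.1, "z": -0.01, "ax": 0, "ay": 0, "az": 0, "jaw": 0}, {"x": 0.9, "y": -0.13, "z": -0.01, "ax": 0, "ay": 0, "az": 0, "jaw": 0}, {"x": 1, "y": -0.13, "z": -0.01, "ax": 0, "ay": 0, "az": 0, "jaw": 0}, {"x": 1, "y": -0.13, "z": -0.01, "ax": 0, "ay": 0, "az": 0, "jaw": 0}, {"x": 1, "y": -0.13, "z": -0.01, "ax": 0, "ay": 0, "az": 0, "jaw": 0}, {"x": 1, "y": -0.13, "z": -0.01, "ax": 0, "ay": 0, "az": 0, "jaw": 0}, {"x": 1, "y": -0.13, "z": -0.01, "ax": 0, "ay": 0, "az": 0, "jaw": 0}, {"x": 1, "y": -0.13, "z": -0.01, "ax": 0, "ay": 0, "az": 0, "jaw": 0}]}}

```text
time: 7.6
tool_pos: [478.2, 210.7, 248.8]
tcp_rot: [3.141, -0.0, 1.411]
contact_force: [0.6, -0.4, -1.7]
grip_width: 60.4
finger_force: 30.0
```

```bash
python3 -c "
from h import *
go((494.3,311.2,248,81),(494.3,311.2,160,81),(494.3,311.2,122,81))"
```

```text
t 7.6 pos [478.2 210.7 248.8] psi [180.   -0.   80.9] w 60.4 F [ 0.6 -0.4 -1.7]
(494.3, 311.2, 248, 81) d [ 5.087e-01 -5.000e-04  4.200e-03] a [ 0.0002 -0.0001 -0.0025]
(494.3, 311.2, 160, 81) d [ 5.087e-01 -5.000e-04  4.442e-01] a [ 0.0002 -0.0001 -0.0025]
(494.3, 311.2, 122, 81) d [ 5.087e-01 -6.000e-04  6.342e-01] a [ 0.0002 -0.0001 -0.0025]
```

{"api": "send_rows", "payload": {"rows": [{"x": 0.2, "y": 0, "z": 0, "ax": 0, "ay": 0, "az": 0, "jaw": 0}, {"x": 0.4, "y": 0, "z": 0, "ax": 0, "ay": 0, "az": 0, "jaw": 0}, {"x": 0.51, "y": 0, "z": 0, "ax": 0, "ay": 0, "az": 0, "jaw": 0}, {"x": 0.51, "y": 0, "z": 0, "ax": 0, "ay": 0, "az": 0, "jaw": 0}, {"x": 0.51, "y": 0, "z": 0.1, "ax": 0, "ay": 0, "az": 0, "jaw": 0}, {"x": 0.51, "y": 0, "z": 0.18, "ax": 0, "ay": 0, "az": 0, "jaw": 0}, {"x": 0.51, "y": 0, "z": 0.18, "ax": 0, "ay": 0, "az": 0, "jaw": 0}, {"x": 0.51, "y": 0, "z": 0.18, "ax": 0, "ay": 0, "az": 0, "jaw": 0}, {"x": 0.51, "y": 0, "z": 0.18, "ax": 0, "ay": 0, "az": 0, "jaw": 0}, {"x": 0.51, "y": 0, "z": 0.18, "ax": 0, "ay": 0, "az": 0, "jaw": 0}]}}

```text
time: 8.85
tool_pos: [494.5, 311.8, 213.3]
tcp_rot: [3.141, -0.001, 1.412]
contact_force: [-0.1, 1.0, -2.0]
grip_width: 59.8
finger_force: 30.0
```

```bash
python3 -c "
from h import *
go((494.3,311.2,140,81),(494.3,311.2,125,81),(494.3,311.2,122,81))
p,d=bot.capture('side');cv2.imwrite('pics/c.png',cv2.resize(p[150:350,200:440,::-1],(720,600),interpolation=cv2.INTER_CUBIC))
W=cloud('side',d.astype(float));X,Y,Z=np.moveaxis(W,-1,0)
q=W[(np.hypot(X-480.5,Y-242.6)<45)&(Z>145)&(Z<165)];print('SL',circ(q),len(q))
# held tin body: fit circle to left-facing side points
m=(np.hypot(X-494,Y-311)<40)&(Z>168)&(Z<195);q=W[m];print(len(q))
from scipy.optimize import least_squares
print(least_squares(lambda c:np.hypot(q[:,0]-c[0],q[:,1]-c[1])-31,[494,311],loss='soft_l1').x)
"
```

```text
t 8.85 pos [494.5 311.8 213.3] psi [179.9  -0.   80.9] w 59.8 F [-0.1  1.  -2. ]
(494.3, 311.2, 140, 81) d [-0.0036 -0.0009  0.3667] a [ 0.0009 -0.0006 -0.002 ]
(494.3, 311.2, 125, 81) d [-0.0037 -0.001   0.4417] a [ 0.0009 -0.0006 -0.002 ]
(494.3, 311.2, 122, 81) d [-0.0037 -0.001   0.4567] a [ 0.0009 -0.0006 -0.002 ]
SL [480.7505651  241.95880965] 66
193
[495.11022595 307.24024652]
```

View pics/c.png

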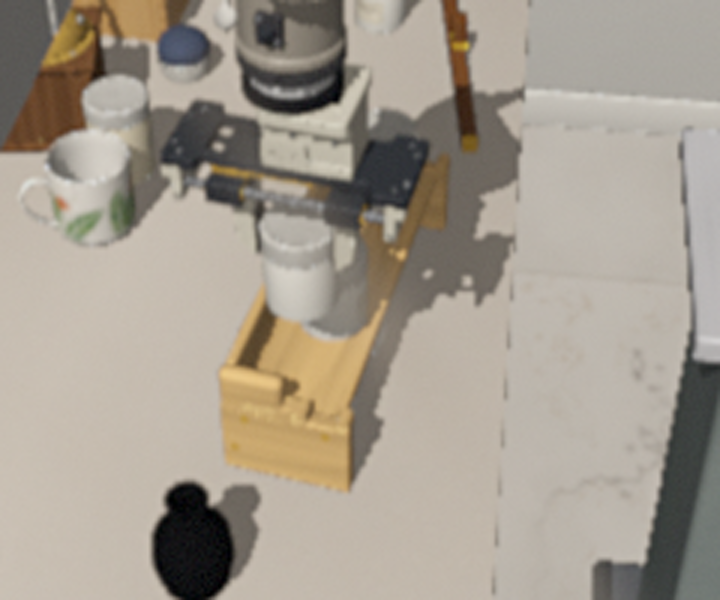

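The held tin hangs upright at (300,270) in the crop, above the left gap, with the cheek at (285,390) and the shelf tin behind it. I check the bias of the side-face fit on a known tin before lowering.

```bash
python3 -c "
from h import *
from scipy.optimize import least_squares
W=cloud('side',np.load('side0.npz')['d'].astype(float));X,Y,Z=np.moveaxis(W,-1,0)
for c0,lo,hi in(((480.5,242.6),93,120),((454.7,71.2),93,120),((500.4,-198),18,45),((500.5,-325),18,45)):
    m=(np.hypot(X-c0[0],Y-c0[1])<38)&(Z>lo)&(Z<hi);q=W[m]
    print(c0,len(q),least_squares(lambda c:np.hypot(q[:,0]-c[0],q[:,1]-c[1])-31,c0,loss='soft_l1').x)
"
```

```text
(480.5, 242.6) 168 [480.36261231 240.74223571]
(454.7, 71.2) 151 [454.29964711  68.60477992]
(500.4, -198) 116 [ 500.55832191 -202.76461902]
(500.5, -325) 72 [ 501.7154099  -329.66662893]
```

{"api": "send_rows", "payload": {"rows": [{"x": 0.012, "y": 0, "z": 0, "ax": 0, "ay": 0, "az": 0, "jaw": 0}, {"x": 0.012, "y": 0, "z": 0.1, "ax": 0, "ay": 0, "az": 0, "jaw": 0}, {"x": 0.012, "y": 0, "z": 0.2, "ax": 0, "ay": 0, "az": 0, "jaw": 0}, {"x": 0.012, "y": 0, "z": 0.3, "ax": 0, "ay": 0, "az": 0, "jaw": 0}, {"x": 0.012, "y": 0, "z": 0.36, "ax": 0, "ay": 0, "az": 0, "jaw": 0}, {"x": 0.012, "y": 0, "z": 0.4, "ax": 0, "ay": 0, "az": 0, "jaw": 0}, {"x": 0.012, "y": 0, "z": 0.425, "ax": 0, "ay": 0, "az": 0, "jaw": 0}, {"x": 0.012, "y": 0, "z": 0.44, "ax": 0, "ay": 0, "az": 0, "jaw": 0}, {"x": 0.012, "y": 0, "z": 0.445, "ax": 0, "ay": 0, "az": 0, "jaw": 0}, {"x": 0.012, "y": 0, "z": 0.445, "ax": 0, "ay": 0, "az": 0, "jaw": 0}]}}

```text
time: 10.15
tool_pos: [494.8, 314.3, 124.0]
tcp_rot: [3.141, -0.0, 1.412]
contact_force: [-0.0, -0.8, -1.0]
grip_width: 60.2
finger_force: 30.0
```

```bash
python3 -c "
from h import *
go((494.3,311.2,122,81))
W=cloud('side',bot.capture('side')[1].astype(float));X,Y,Z=np.moveaxis(W,-1,0)
from scipy.optimize import least_squares
m=(np.hypot(X-494,Y-311)<40)&(Z>93)&(Z<120);q=W[m];print(len(q))
c=least_squares(lambda c:np.hypot(q[:,0]-c[0],q[:,1]-c[1])-31,[494,311],loss='soft_l1').x;print(c,toS(np.array([*c,0]),O,YAW))
"
```

```text
t 10.15 pos [494.8 314.3 124. ] psi [180.   -0.   80.9] w 60.2 F [-0.  -0.8 -1. ]
(494.3, 311.2, 122, 81) d [-0.0156 -0.0001  0.0101] a [ 0.0004 -0.0004 -0.0019]
167
[495.4738399  309.68776242] [-44.59803368 119.68460902   0.        ]
```

{"api": "send_rows", "payload": {"rows": [{"x": 0, "y": 0, "z": 0.006, "ax": 0, "ay": 0, "az": 0, "jaw": 0}, {"x": 0, "y": 0, "z": 0.009, "ax": 0, "ay": 0, "az": 0, "jaw": 0}, {"x": 0, "y": 0, "z": 0.009, "ax": 0, "ay": 0, "az": 0, "jaw": 0.5}, {"x": 0, "y": 0, "z": 0.009, "ax": 0, "ay": 0, "az": 0, "jaw": 0.9}, {"x": 0, "y": 0, "z": 0.009, "ax": 0, "ay": 0, "az": 0, "jaw": 0.9}, {"x": 0, "y": 0, "z": 0.009, "ax": 0, "ay": 0, "az": 0, "jaw": 0.9}, {"x": 0, "y": 0, "z": 0.009, "ax": 0, "ay": 0, "az": 0, "jaw": 0.9}, {"x": 0, "y": 0, "z": -0.1, "ax": 0, "ay": 0, "az": 0, "jaw": 0.9}, {"x": 0, "y": 0, "z": -0.35, "ax": 0, "ay": 0, "az": 0, "jaw": 0.9}, {"x": 0, "y": 0, "z": -0.6, "ax": 0, "ay": 0, "az": 0, "jaw": 0.9}]}}

```text
time: 11.45
tool_pos: [494.5, 314.1, 244.9]
tcp_rot: [-3.141, 0.0, 1.412]
contact_force: [1.8, 0.1, 0.4]
grip_width: 87.2
finger_force: 0.0
```

```bash
python3 -c "
from h import *
go((500.5,-326,240,81))
W=cloud('side',bot.capture('side')[1].astype(float));X,Y,Z=np.moveaxis(W,-1,0)
q=W[(np.hypot(X-495,Y-311)<40)&(Z>145)&(Z<165)];c=circ(q);print(len(q),c,np.median(q[:,2]),toS(np.array([*c,0]),O,YAW))
"
```

```text
t 11.45 pos [494.5 314.1 244.9] psi [-180.     0.    80.9] w 87.2 F [1.8 0.1 0.4]
(500.5, -326, 240, 81) d [-3.1552  0.537   0.0253] a [-0.0007  0.0004 -0.002 ]
424 [495.10404615 311.91859864] 154.96793260455235 [-45.31225433 121.83013146   0.        ]
```

{"api": "send_rows", "payload": {"rows": [{"x": -0.25, "y": 0.04, "z": 0, "ax": 0, "ay": 0, "az": 0, "jaw": 1}, {"x": -0.5, "y": 0.08, "z": 0, "ax": 0, "ay": 0, "az": 0, "jaw": 1}, {"x": -0.75, "y": 0.12, "z": 0, "ax": 0, "ay": 0, "az": 0, "jaw": 1}, {"x": -1, "y": 0.16, "z": 0, "ax": 0, "ay": 0, "az": 0, "jaw": 1}, {"x": -1, "y": 0.16, "z": 0, "ax": 0, "ay": 0, "az": 0, "jaw": 1}, {"x": -1, "y": 0.16, "z": 0, "ax": 0, "ay": 0, "az": 0, "jaw": 1}, {"x": -1, "y": 0.16, "z": 0, "ax": 0, "ay": 0, "az": 0, "jaw": 1}, {"x": -1, "y": 0.16, "z": 0, "ax": 0, "ay": 0, "az": 0, "jaw": 1}, {"x": -1, "y": 0.16, "z": 0, "ax": 0, "ay": 0, "az": 0, "jaw": 1}, {"x": -1, "y": 0.16, "z": 0, "ax": 0, "ay": 0, "az": 0, "jaw": 1}]}}

```text
time: 12.75
tool_pos: [494.6, 112.0, 243.7]
tcp_rot: [-3.142, -0.0, 1.412]
contact_force: [-0.3, 0.3, 1.2]
grip_width: 91.6
finger_force: 0.0
```

{"api": "send_rows", "payload": {"rows": [{"x": -0.25, "y": 0.04, "z": 0, "ax": 0, "ay": 0, "az": 0, "jaw": 1}, {"x": -0.5, "y": 0.08, "z": 0, "ax": 0, "ay": 0, "az": 0, "jaw": 1}, {"x": -0.75, "y": 0.12, "z": 0, "ax": 0, "ay": 0, "az": 0, "jaw": 1}, {"x": -1, "y": 0.18, "z": 0, "ax": 0, "ay": 0, "az": 0, "jaw": 1}, {"x": -1, "y": 0.18, "z": 0, "ax": 0, "ay": 0, "az": 0, "jaw": 1}, {"x": -1, "y": 0.18, "z": 0, "ax": 0, "ay": 0, "az": 0, "jaw": 1}, {"x": -1, "y": 0.18, "z": 0, "ax": 0, "ay": 0, "az": 0, "jaw": 1}, {"x": -1, "y": 0.18, "z": 0, "ax": 0, "ay": 0, "az": 0, "jaw": 1}, {"x": -1, "y": 0.18, "z": 0, "ax": 0, "ay": 0, "az": 0, "jaw": 1}, {"x": -1, "y": 0.18, "z": 0, "ax": 0, "ay": 0, "az": 0, "jaw": 1}]}}

```text
time: 14.0
tool_pos: [498.5, -91.2, 243.8]
tcp_rot: [3.141, -0.0, 1.412]
contact_force: [-0.0, 0.4, 0.7]
grip_width: 91.9
finger_force: 0.0
```

{"api": "send_rows", "payload": {"rows": [{"x": -0.25, "y": 0.04, "z": 0, "ax": 0, "ay": 0, "az": 0, "jaw": 1}, {"x": -0.5, "y": 0.08, "z": 0, "ax": 0, "ay": 0, "az": 0, "jaw": 1}, {"x": -0.75, "y": 0.12, "z": 0, "ax": 0, "ay": 0, "az": 0, "jaw": 1}, {"x": -1, "y": 0.19, "z": 0, "ax": 0, "ay": 0, "az": 0, "jaw": 1}, {"x": -1, "y": 0.19, "z": 0.1, "ax": 0, "ay": 0, "az": 0, "jaw": 1}, {"x": -1, "y": 0.19, "z": 0.3, "ax": 0, "ay": 0, "az": 0, "jaw": 1}, {"x": -1, "y": 0.19, "z": 0.5, "ax": 0, "ay": 0, "az": 0, "jaw": 1}, {"x": -1, "y": 0.19, "z": 0.6, "ax": 0, "ay": 0, "az": 0, "jaw": 1}, {"x": -1, "y": 0.19, "z": 0.6, "ax": 0, "ay": 0, "az": 0, "jaw": 1}, {"x": -1, "y": 0.19, "z": 0.6, "ax": 0, "ay": 0, "az": 0, "jaw": 1}]}}

```text
time: 15.25
tool_pos: [504.9, -295.4, 124.7]
tcp_rot: [3.14, 0.001, 1.412]
contact_force: [0.0, -0.5, 0.6]
grip_width: 91.9
finger_force: 0.0
```

```bash
python3 -c "
from h import *
go((501,-327.5,48,81))
"
```

```text
t 15.25 pos [ 504.9 -295.4  124.7] psi [179.9   0.   80.9] w 91.9 F [ 0.  -0.5  0.6]
(501, -327.5, 48, 81) d [-0.1613  0.0058  0.3838] a [ 0.0014  0.0007 -0.0019]
```

{"api": "send_rows", "payload": {"rows": [{"x": -0.16, "y": 0.006, "z": 0.0, "ax": 0, "ay": 0, "az": 0, "jaw": 1}, {"x": -0.16, "y": 0.006, "z": 0.2, "ax": 0, "ay": 0, "az": 0, "jaw": 1}, {"x": -0.16, "y": 0.006, "z": 0.32, "ax": 0, "ay": 0, "az": 0, "jaw": 1}, {"x": -0.16, "y": 0.006, "z": 0.385, "ax": 0, "ay": 0, "az": 0, "jaw": 1}, {"x": -0.16, "y": 0.006, "z": 0.385, "ax": 0, "ay": 0, "az": 0, "jaw": 1}, {"x": -0.16, "y": 0.006, "z": 0.385, "ax": 0, "ay": 0, "az": 0, "jaw": 0.2}, {"x": -0.16, "y": 0.006, "z": 0.385, "ax": 0, "ay": 0, "az": 0, "jaw": 0}, {"x": -0.16, "y": 0.006, "z": 0.385, "ax": 0, "ay": 0, "az": 0, "jaw": 0}, {"x": -0.16, "y": 0.006, "z": 0.385, "ax": 0, "ay": 0, "az": 0, "jaw": 0}, {"x": -0.16, "y": 0.006, "z": 0.385, "ax": 0, "ay": 0, "az": 0, "jaw": 0}]}}

```text
time: 16.5
tool_pos: [500.5, -327.0, 47.2]
tcp_rot: [3.141, 0.0, 1.412]
contact_force: [-1.1, -0.8, 3.9]
grip_width: 60.0
finger_force: 30.0
```

```bash
python3 -c "
from h import *
go((469.8,156.6,247,81))
"
```

```text
t 16.5 pos [ 500.5 -327.    47.2] psi [180.    0.   80.9] w 60.0 F [-1.1 -0.8  3.9]
(469.8, 156.6, 247, 81) d [ 2.3627 -0.5341 -1.0003] a [ 0.0005  0.0004 -0.0019]
```

{"api": "send_rows", "payload": {"rows": [{"x": 0, "y": 0, "z": -0.1, "ax": 0, "ay": 0, "az": 0, "jaw": 0}, {"x": 0, "y": 0, "z": -0.35, "ax": 0, "ay": 0, "az": 0, "jaw": 0}, {"x": 0.05, "y": 0, "z": -0.6, "ax": 0, "ay": 0, "az": 0, "jaw": 0}, {"x": 0.25, "y": -0.1, "z": -0.8, "ax": 0, "ay": 0, "az": 0, "jaw": 0}, {"x": 0.45, "y": -0.2, "z": -0.95, "ax": 0, "ay": 0, "az": 0, "jaw": 0}, {"x": 0.7, "y": -0.25, "z": -1, "ax": 0, "ay": 0, "az": 0, "jaw": 0}, {"x": 0.9, "y": -0.25, "z": -1, "ax": 0, "ay": 0, "az": 0, "jaw": 0}, {"x": 1, "y": -0.25, "z": -1, "ax": 0, "ay": 0, "az": 0, "jaw": 0}, {"x": 1, "y": -0.25, "z": -1, "ax": 0, "ay": 0, "az": 0, "jaw": 0}, {"x": 1, "y": -0.25, "z": -1, "ax": 0, "ay": 0, "az": 0, "jaw": 0}]}}

```text
time: 17.75
tool_pos: [482.6, -121.9, 246.4]
tcp_rot: [-3.141, 0.0, 1.412]
contact_force: [-0.6, 0.2, -2.4]
grip_width: 59.9
finger_force: 30.0
```

{"api": "send_rows", "payload": {"rows": [{"x": 0.2, "y": -0.05, "z": 0, "ax": 0, "ay": 0, "az": 0, "jaw": 0}, {"x": 0.45, "y": -0.1, "z": 0, "ax": 0, "ay": 0, "az": 0, "jaw": 0}, {"x": 0.7, "y": -0.2, "z": 0, "ax": 0, "ay": 0, "az": 0, "jaw": 0}, {"x": 0.9, "y": -0.28, "z": 0, "ax": 0, "ay": 0, "az": 0, "jaw": 0}, {"x": 1, "y": -0.28, "z": 0, "ax": 0, "ay": 0, "az": 0, "jaw": 0}, {"x": 1, "y": -0.28, "z": 0, "ax": 0, "ay": 0, "az": 0, "jaw": 0}, {"x": 1, "y": -0.28, "z": 0, "ax": 0, "ay": 0, "az": 0, "jaw": 0}, {"x": 1, "y": -0.28, "z": 0, "ax": 0, "ay": 0, "az": 0, "jaw": 0}, {"x": 1, "y": -0.28, "z": 0, "ax": 0, "ay": 0, "az": 0, "jaw": 0}, {"x": 1, "y": -0.28, "z": 0, "ax": 0, "ay": 0, "az": 0, "jaw": 0}]}}

```text
time: 19.0
tool_pos: [459.2, 84.5, 246.7]
tcp_rot: [3.142, -0.0, 1.411]
contact_force: [-0.1, 0.0, -1.9]
grip_width: 60.1
finger_force: 30.0
```

```bash
python3 -c "
from h import *
go((469.8,157.2,215,81),(469.8,157.2,124.5,81))
"
```

```text
t 19.0 pos [459.2  84.5 246.7] psi [180.   -0.   80.8] w 60.1 F [-0.1  0.  -1.9]
(469.8, 157.2, 215, 81) d [ 0.3671 -0.0053  0.1586] a [ 0.0001 -0.     -0.0026]
(469.8, 157.2, 124.5, 81) d [ 0.3671 -0.0053  0.6111] a [ 0.0001 -0.     -0.0026]
```

Gap here is wide (about 24 mm clearance each side), so I descend directly to just above the board.

{"api": "send_rows", "payload": {"rows": [{"x": 0.2, "y": -0.005, "z": 0, "ax": 0, "ay": 0, "az": 0, "jaw": 0}, {"x": 0.367, "y": -0.005, "z": 0, "ax": 0, "ay": 0, "az": 0, "jaw": 0}, {"x": 0.367, "y": -0.005, "z": 0.05, "ax": 0, "ay": 0, "az": 0, "jaw": 0}, {"x": 0.367, "y": -0.005, "z": 0.2, "ax": 0, "ay": 0, "az": 0, "jaw": 0}, {"x": 0.367, "y": -0.005, "z": 0.35, "ax": 0, "ay": 0, "az": 0, "jaw": 0}, {"x": 0.367, "y": -0.005, "z": 0.48, "ax": 0, "ay": 0, "az": 0, "jaw": 0}, {"x": 0.367, "y": -0.005, "z": 0.56, "ax": 0, "ay": 0, "az": 0, "jaw": 0}, {"x": 0.367, "y": -0.005, "z": 0.6, "ax": 0, "ay": 0, "az": 0, "jaw": 0}, {"x": 0.367, "y": -0.005, "z": 0.61, "ax": 0, "ay": 0, "az": 0, "jaw": 0}, {"x": 0.367, "y": -0.005, "z": 0.61, "ax": 0, "ay": 0, "az": 0, "jaw": 0}]}}

```text
time: 20.25
tool_pos: [470.1, 157.4, 125.2]
tcp_rot: [3.141, -0.0, 1.411]
contact_force: [0.1, -0.1, -1.9]
grip_width: 60.4
finger_force: 30.0
```

```bash
python3 -c "
from h import *
go((469.8,157.2,122.2,81))
"
```

```text
t 20.25 pos [470.1 157.4 125.2] psi [180.   -0.   80.9] w 60.4 F [ 0.1 -0.1 -1.9]
(469.8, 157.2, 122.2, 81) d [-0.0014 -0.0011  0.0148] a [ 0.0008 -0.0003 -0.0021]
```

{"api": "send_rows", "payload": {"rows": [{"x": 0, "y": 0, "z": 0.007, "ax": 0, "ay": 0, "az": 0, "jaw": 0}, {"x": 0, "y": 0, "z": 0.014, "ax": 0, "ay": 0, "az": 0, "jaw": 0}, {"x": 0, "y": 0, "z": 0.014, "ax": 0, "ay": 0, "az": 0, "jaw": 0.5}, {"x": 0, "y": 0, "z": 0.014, "ax": 0, "ay": 0, "az": 0, "jaw": 0.9}, {"x": 0, "y": 0, "z": 0.014, "ax": 0, "ay": 0, "az": 0, "jaw": 0.9}, {"x": 0, "y": 0, "z": 0.014, "ax": 0, "ay": 0, "az": 0, "jaw": 0.9}, {"x": 0, "y": 0, "z": 0.014, "ax": 0, "ay": 0, "az": 0, "jaw": 0.9}, {"x": 0, "y": 0, "z": -0.1, "ax": 0, "ay": 0, "az": 0, "jaw": 0.9}, {"x": 0, "y": 0, "z": -0.35, "ax": 0, "ay": 0, "az": 0, "jaw": 0.9}, {"x": 0, "y": 0, "z": -0.6, "ax": 0, "ay": 0, "az": 0, "jaw": 0.9}]}}

```text
time: 21.5
tool_pos: [469.5, 157.5, 245.9]
tcp_rot: [-3.141, 0.0, 1.412]
contact_force: [1.5, 0.0, -0.2]
grip_width: 87.1
finger_force: 0.0
```

```bash
python3 -c "
from h import *
W=cloud('side',bot.capture('side')[1].astype(float));X,Y,Z=np.moveaxis(W,-1,0)
for c0 in((495,312),(480.5,242.6),(470,156),(454.7,71)):
    q=W[(np.hypot(X-c0[0],Y-c0[1])<40)&(Z>145)&(Z<165)]
    if len(q)>20: c=circ(q);print(len(q),c,np.median(q[:,2]),toS(np.array([*c,0]),O,YAW))
# rail, both cameras
for n in('side','top'):
    p,d=bot.capture(n); W=cloud(n,d.astype(float)); X,Y,Z=np.moveaxis(W,-1,0)
    r=toS(W,np.array([407.4,-267.5]),np.radians(9.25)); x,y,z=np.moveaxis(r,-1,0)
    for nm,m in(('barLtop',(y>30)&(y<175)&(abs(x)<9)&(abs(z-20)<7)),('barRtop',(y<-30)&(y>-175)&(abs(x)<9)&(abs(z-20)<7)),('griptop',(abs(y)<25)&(abs(x+4)<20)&(z>44)&(z<62)),('all',(abs(x)<12)&(abs(y)<210)&(z>10)&(z<30))):
        s=r[m]; print(n,nm,len(s),s.mean(0).round(1),s.min(0).round(),s.max(0).round())
    cv2.imwrite('pics/rail_%s.png'%n,p[:,:,::-1])
g=fromS(-4,0,np.array([407.4,-267.5]),np.radians(9.25));print(g);go((*g,240,9.25),(*g,50,9.25))
"
```

```text
427 [495.2486584  312.23169556] 154.91531639132663 [-45.21840165 122.16199597   0.        ]
374 [480.12612112 243.75369693] 155.25501843484616 [-49.44243632  52.16138911   0.        ]
329 [470.60862732 158.92778481] 155.18176744471427 [-45.57305779 -33.10903932   0.        ]
281 [454.3247813   71.27071634] 155.03747641075535 [ -47.94383603 -122.23425856    0.        ]
side barLtop 139 [  0.5 105.2  21.9] [-9. 32. 15.] [  9. 175.  26.]
side barRtop 36 [   1.1 -149.6   22.3] [  -9. -172.   15.] [   9. -123.   26.]
side griptop 3 [-10.8  11.3  48.7] [-11.   6.  45.] [-11.  16.  51.]
side all 243 [ 0.4 55.8 21.7] [ -12. -188.   10.] [ 10. 187.  30.]
top barLtop 158 [ -0.  102.5  20.4] [-9. 30. 13.] [  9. 175.  27.]
top barRtop 159 [-1.000e-01 -1.025e+02  2.090e+01] [  -9. -175.   13.] [  9. -31.  27.]
top griptop 25 [-4.1  2.1 53.4] [-12.  -9.  45.] [ 4. 12. 60.]
top all 401 [ 0.1  2.5 20.5] [ -12. -182.   10.] [ 10. 194.  29.]
[ 403.45201453 -268.14297026]
t 21.65 pos [471.  157.8 247.2] psi [ 1.797e+02 -1.000e-01  8.090e+01] w 87.8 F [ 0.7  0.2 -0.7]
(np.float64(403.45201453375904), np.float64(-268.1429702624153), 240, 9.25) d [-2.1565  0.0035  0.0318] a [ 0.0035 -0.005   1.194 ]
(np.float64(403.45201453375904), np.float64(-268.1429702624153), 50, 9.25) d [-2.1584e+00 -1.8000e-03  9.8180e-01] a [ 0.0035 -0.005   1.194 ]
```

{"api": "send_rows", "payload": {"rows": [{"x": -0.25, "y": 0, "z": 0, "ax": 0, "ay": 0, "az": 0.15, "jaw": 0.5}, {"x": -0.5, "y": 0, "z": 0, "ax": 0, "ay": 0, "az": 0.3, "jaw": 0.3}, {"x": -0.75, "y": 0, "z": 0, "ax": 0, "ay": 0, "az": 0.45, "jaw": 0.2}, {"x": -1, "y": 0, "z": 0, "ax": 0, "ay": 0, "az": 0.6, "jaw": 0.2}, {"x": -1, "y": 0, "z": 0, "ax": 0, "ay": 0, "az": 0.75, "jaw": 0.2}, {"x": -1, "y": 0, "z": 0, "ax": 0, "ay": 0, "az": 0.9, "jaw": 0.2}, {"x": -1, "y": 0, "z": 0, "ax": 0, "ay": 0, "az": 1, "jaw": 0.2}, {"x": -1, "y": 0, "z": 0, "ax": 0, "ay": 0, "az": 1, "jaw": 0.2}, {"x": -1, "y": 0, "z": 0, "ax": 0, "ay": 0, "az": 1, "jaw": 0.2}, {"x": -1, "y": 0, "z": 0, "ax": 0, "ay": 0, "az": 1, "jaw": 0.2}]}}

```text
time: 22.9
tool_pos: [438.0, -39.8, 244.4]
tcp_rot: [-3.141, 0.0, 0.366]
contact_force: [0.4, 0.8, -0.3]
grip_width: 54.9
finger_force: 0.0
```

```bash
python3 -c "
from h import *
go((403.4,-267,240,9.25),(403.4,-267,70,9.25))"
```

```text
t 22.9 pos [438.  -39.8 244.4] psi [-180.    0.   21.] w 54.9 F [ 0.4  0.8 -0.3]
(403.4, -267, 240, 9.25) d [-0.5677  0.999   0.0219] a [-0.0003  0.0004  0.1952]
(403.4, -267, 70, 9.25) d [-0.5673  0.9993  0.8719] a [-0.0003  0.0004  0.1952]
```

{"api": "send_rows", "payload": {"rows": [{"x": -0.15, "y": 0.25, "z": 0, "ax": 0, "ay": 0, "az": 0.1, "jaw": 0.2}, {"x": -0.3, "y": 0.5, "z": 0, "ax": 0, "ay": 0, "az": 0.195, "jaw": 0.2}, {"x": -0.45, "y": 0.75, "z": 0, "ax": 0, "ay": 0, "az": 0.195, "jaw": 0.2}, {"x": -0.567, "y": 0.999, "z": 0, "ax": 0, "ay": 0, "az": 0.195, "jaw": 0.2}, {"x": -0.567, "y": 0.999, "z": 0.2, "ax": 0, "ay": 0, "az": 0.195, "jaw": 0.2}, {"x": -0.567, "y": 0.999, "z": 0.45, "ax": 0, "ay": 0, "az": 0.195, "jaw": 0.2}, {"x": -0.567, "y": 0.999, "z": 0.65, "ax": 0, "ay": 0, "az": 0.195, "jaw": 0.2}, {"x": -0.567, "y": 0.999, "z": 0.75, "ax": 0, "ay": 0, "az": 0.195, "jaw": 0.2}, {"x": -0.567, "y": 0.999, "z": 0.75, "ax": 0, "ay": 0, "az": 0.195, "jaw": 0.2}, {"x": -0.567, "y": 0.999, "z": 0.75, "ax": 0, "ay": 0, "az": 0.195, "jaw": 0.2}]}}

```text
time: 24.15
tool_pos: [403.9, -267.4, 95.5]
tcp_rot: [3.141, -0.001, 0.161]
contact_force: [-1.4, 0.3, -0.1]
grip_width: 54.7
finger_force: 0.0
```

```bash
python3 -c "
from h import *
go((403.4,-267,60,9.25),(403.4,-267,25,9.25))
p,d=bot.capture('side');cv2.imwrite('pics/d.png',cv2.resize(p[110:230,290:430,::-1],(700,600),interpolation=cv2.INTER_CUBIC))"
```

```text
t 24.15 pos [ 403.9 -267.4   95.5] psi [ 1.799e+02 -1.000e-01  9.200e+00] w 54.7 F [-1.4  0.3 -0.1]
(403.4, -267, 60, 9.25) d [-0.0023 -0.0025  0.1777] a [ 0.001  -0.0009 -0.0007]
(403.4, -267, 25, 9.25) d [-0.0025 -0.0027  0.3527] a [ 0.001  -0.0009 -0.0007]
```

View pics/d.png

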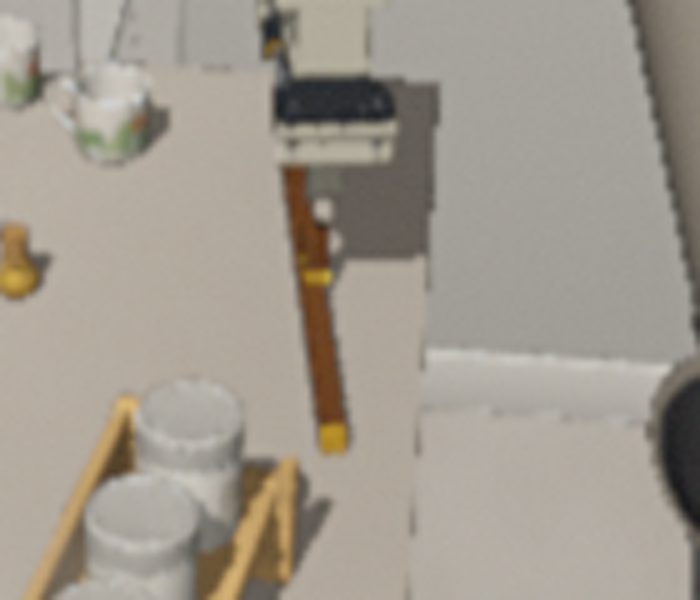

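The gripper is right above the rail's grip (320,250), in line with the bar, and the bystanders are untouched.

{"api": "send_rows", "payload": {"rows": [{"x": -0.002, "y": -0.003, "z": 0.1, "ax": 0, "ay": 0, "az": 0, "jaw": 0.2}, {"x": -0.002, "y": -0.003, "z": 0.2, "ax": 0, "ay": 0, "az": 0, "jaw": 0.2}, {"x": -0.002, "y": -0.003, "z": 0.28, "ax": 0, "ay": 0, "az": 0, "jaw": 0.2}, {"x": -0.002, "y": -0.003, "z": 0.33, "ax": 0, "ay": 0, "az": 0, "jaw": 0.2}, {"x": -0.002, "y": -0.003, "z": 0.348, "ax": 0, "ay": 0, "az": 0, "jaw": 0.2}, {"x": -0.002, "y": -0.003, "z": 0.348, "ax": 0, "ay": 0, "az": 0, "jaw": -0.3}, {"x": -0.002, "y": -0.003, "z": 0.348, "ax": 0, "ay": 0, "az": 0, "jaw": -0.8}, {"x": -0.002, "y": -0.003, "z": 0.348, "ax": 0, "ay": 0, "az": 0, "jaw": -0.8}, {"x": -0.002, "y": -0.003, "z": 0.348, "ax": 0, "ay": 0, "az": 0, "jaw": -0.8}, {"x": -0.002, "y": -0.003, "z": 0.348, "ax": 0, "ay": 0, "az": 0, "jaw": -0.8}]}}

```text
time: 25.45
tool_pos: [403.0, -266.6, 25.3]
tcp_rot: [3.141, -0.0, 0.16]
contact_force: [-1.2, -1.9, 3.2]
grip_width: 21.9
finger_force: 30.0
```

```bash
python3 -c "
from h import *
a=fromS(-160,0,O,YAW);print(a,bot.get_obs()['finger_force'])
go((*a,222,-9))"
```

```text
[362.7698655  209.52951441] 30.000014305114746
t 25.45 pos [ 403.  -266.6   25.3] psi [180.   -0.    9.2] w 21.9 F [-1.2 -1.9  3.2]
(np.float64(362.7698655047779), np.float64(209.52951440643693), 222, -9) d [ 0.1816 -2.3819 -0.9841] a [ 3.00e-04 -4.00e-04  3.03e-01]
```

{"api": "send_rows", "payload": {"rows": [{"x": 0, "y": 0, "z": -0.1, "ax": 0, "ay": 0, "az": 0, "jaw": -0.8}, {"x": 0, "y": 0, "z": -0.25, "ax": 0, "ay": 0, "az": 0, "jaw": -0.8}, {"x": 0, "y": 0, "z": -0.45, "ax": 0, "ay": 0, "az": 0, "jaw": -0.8}, {"x": 0, "y": -0.1, "z": -0.65, "ax": 0, "ay": 0, "az": 0, "jaw": -0.8}, {"x": 0, "y": -0.25, "z": -0.85, "ax": 0, "ay": 0, "az": 0, "jaw": -0.8}, {"x": 0, "y": -0.45, "z": -1, "ax": 0, "ay": 0, "az": 0.05, "jaw": -0.8}, {"x": 0, "y": -0.65, "z": -1, "ax": 0, "ay": 0, "az": 0.1, "jaw": -0.8}, {"x": 0, "y": -0.8, "z": -1, "ax": 0, "ay": 0, "az": 0.1, "jaw": -0.8}, {"x": 0, "y": -0.9, "z": -1, "ax": 0, "ay": 0, "az": 0.1, "jaw": -0.8}, {"x": 0, "y": -0.9, "z": -1, "ax": 0, "ay": 0, "az": 0.1, "jaw": -0.8}]}}

```text
time: 26.7
tool_pos: [373.5, -87.7, 224.9]
tcp_rot: [-3.141, 0.001, 0.058]
contact_force: [-0.4, -0.4, -2.0]
grip_width: 21.7
finger_force: 30.0
```

```bash
python3 -c "
from h import *
a=fromS(-150,0,O,YAW);print(a)
go((*a,225,-9))"
```

```text
[372.64674891 207.96516976]
t 26.7 pos [373.5 -87.7 224.9] psi [-180.     0.     3.3] w 21.7 F [-0.4 -0.4 -2. ]
(np.float64(372.6467489107293), np.float64(207.96516975603464), 225, -9) d [ 8.070e-02 -1.476e+00  3.000e-04] a [-0.0004  0.0006  0.2051]
```

{"api": "send_rows", "payload": {"rows": [{"x": 0, "y": -0.1, "z": 0, "ax": 0, "ay": 0, "az": 0, "jaw": -0.8}, {"x": 0, "y": -0.25, "z": 0, "ax": 0, "ay": 0, "az": 0.05, "jaw": -0.8}, {"x": 0.02, "y": -0.4, "z": 0, "ax": 0, "ay": 0, "az": 0.1, "jaw": -0.8}, {"x": 0.04, "y": -0.55, "z": 0, "ax": 0, "ay": 0, "az": 0.15, "jaw": -0.8}, {"x": 0.06, "y": -0.7, "z": 0, "ax": 0, "ay": 0, "az": 0.2, "jaw": -0.8}, {"x": 0.08, "y": -0.85, "z": 0, "ax": 0, "ay": 0, "az": 0.205, "jaw": -0.8}, {"x": 0.08, "y": -0.95, "z": 0, "ax": 0, "ay": 0, "az": 0.205, "jaw": -0.8}, {"x": 0.08, "y": -1, "z": 0, "ax": 0, "ay": 0, "az": 0.205, "jaw": -0.8}, {"x": 0.08, "y": -1, "z": 0, "ax": 0, "ay": 0, "az": 0.205, "jaw": -0.8}, {"x": 0.08, "y": -1, "z": 0, "ax": 0, "ay": 0, "az": 0.205, "jaw": -0.8}]}}

```text
time: 27.95
tool_pos: [379.1, 111.1, 225.0]
tcp_rot: [3.141, 0.0, -0.16]
contact_force: [-0.2, -0.6, -1.4]
grip_width: 21.7
finger_force: 30.0
```

```bash
python3 -c "
from h import *
a=fromS(-150,0,O,YAW);b=fromS(-112,0,O,YAW)
go((*a,225,-9),(*b,225,-9),(*b,140,-9))"
```

```text
t 27.95 pos [379.1 111.1 225. ] psi [180.    0.   -9.2] w 21.7 F [-0.2 -0.6 -1.4]
(np.float64(372.6467489107293), np.float64(207.96516975603464), 225, -9) d [-1.089e-01 -4.730e-01  1.000e-04] a [ 0.0003  0.0001 -0.0025]
(np.float64(410.17890585334453), np.float64(202.02066008450586), 225, -9) d [ 8.110e-02 -4.735e-01  1.000e-04] a [ 0.0003  0.0001 -0.0025]
(np.float64(410.17890585334453), np.float64(202.02066008450586), 140, -9) d [ 0.0811 -0.4736  0.4251] a [ 0.0003  0.0001 -0.0025]
```

{"api": "send_rows", "payload": {"rows": [{"x": -0.05, "y": -0.1, "z": 0, "ax": 0, "ay": 0, "az": 0, "jaw": -0.8}, {"x": -0.09, "y": -0.25, "z": 0, "ax": 0, "ay": 0, "az": 0, "jaw": -0.8}, {"x": -0.11, "y": -0.4, "z": 0, "ax": 0, "ay": 0, "az": -0.002, "jaw": -0.8}, {"x": -0.11, "y": -0.474, "z": 0.1, "ax": 0, "ay": 0, "az": -0.002, "jaw": -0.8}, {"x": -0.11, "y": -0.474, "z": 0.2, "ax": 0, "ay": 0, "az": -0.002, "jaw": -0.8}, {"x": -0.11, "y": -0.474, "z": 0.33, "ax": 0, "ay": 0, "az": -0.002, "jaw": -0.8}, {"x": -0.11, "y": -0.474, "z": 0.42, "ax": 0, "ay": 0, "az": -0.002, "jaw": -0.8}, {"x": -0.11, "y": -0.474, "z": 0.42, "ax": 0, "ay": 0, "az": -0.002, "jaw": -0.8}, {"x": -0.11, "y": -0.474, "z": 0.42, "ax": 0, "ay": 0, "az": -0.002, "jaw": -0.8}, {"x": -0.11, "y": -0.474, "z": 0.42, "ax": 0, "ay": 0, "az": -0.002, "jaw": -0.8}]}}

```text
time: 29.2
tool_pos: [372.9, 208.9, 142.0]
tcp_rot: [-3.141, -0.002, -0.157]
contact_force: [-0.0, 0.3, -2.2]
grip_width: 21.7
finger_force: 30.0
```

```bash
python3 -c "
from h import *
b=fromS(-112,0,O,YAW);c=fromS(-105,0,O,YAW)
go((*b,140,-9),(*c,121.3,-9))
for n in('side','top'):
    p,d=bot.capture(n)
    S=toS(cloud(n,d.astype(float)),O,YAW);x,y,z=np.moveaxis(S,-1,0)
    m=(abs(x+146)<14)&(abs(y)<200)&(abs(z-135)<7)&(abs(y)>35)
    if m.sum()>20:
        k=np.polyfit(y[m],x[m],1);kz=np.polyfit(y[m],z[m],1);print(n,m.sum(),'x',k,'z',kz,np.percentile(y[m],[0,1,99,100]))
    if n=='side': cv2.imwrite('pics/e.png',cv2.resize(p[150:350,200:440,::-1],(720,600),interpolation=cv2.INTER_CUBIC))
"
```

```text
t 29.2 pos [372.9 208.9 142. ] psi [-1.799e+02 -1.000e-01 -9.000e+00] w 21.7 F [-0.   0.3 -2.2]
(np.float64(410.17890585334453), np.float64(202.02066008450586), 140, -9) d [0.1893 0.0049 0.0101] a [-0.0008 -0.0016 -0.0002]
(np.float64(417.0927242375105), np.float64(200.92561882922425), 121.3, -9) d [0.2242 0.0049 0.1037] a [-0.0008 -0.0016 -0.0002]
side 367 x [ 3.35007611e-03 -1.46829957e+02] z [-3.3920932e-03  1.3813222e+02] [ 35.19957122  36.1949802  183.17156707 184.36433373]
top 168 x [-2.24960810e-04 -1.46486649e+02] z [-2.97697393e-04  1.36263106e+02] [-182.14330419 -181.45450629  181.26112587  182.56238061]
```

View pics/e.png

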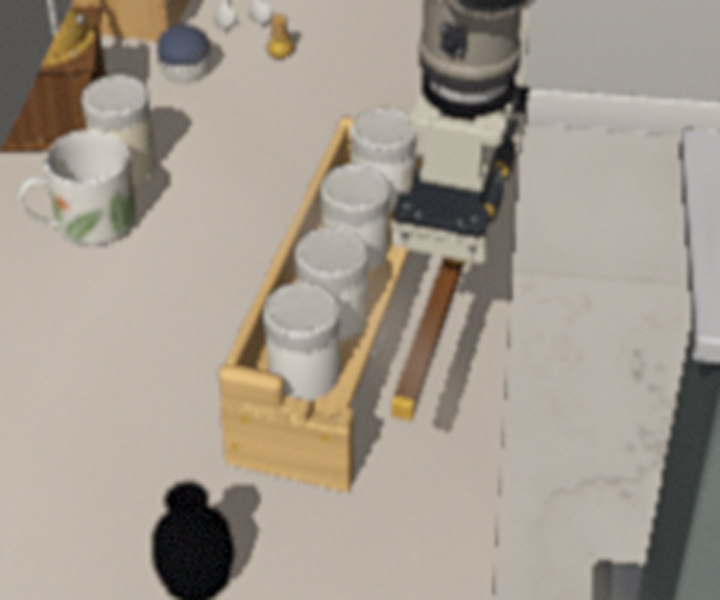

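All four tins stand in the row, and the rail is level and parallel in front of the shelf (left end at (402,405)). Now I lower it to push height and creep in.

{"api": "send_rows", "payload": {"rows": [{"x": 0.05, "y": 0.005, "z": 0.03, "ax": 0, "ay": 0, "az": 0, "jaw": -0.8}, {"x": 0.1, "y": 0.005, "z": 0.06, "ax": 0, "ay": 0, "az": 0, "jaw": -0.8}, {"x": 0.15, "y": 0.005, "z": 0.09, "ax": 0, "ay": 0, "az": 0, "jaw": -0.8}, {"x": 0.19, "y": 0.005, "z": 0.105, "ax": 0, "ay": 0, "az": 0, "jaw": -0.8}, {"x": 0.21, "y": 0.005, "z": 0.105, "ax": 0, "ay": 0, "az": 0, "jaw": -0.8}, {"x": 0.23, "y": 0.005, "z": 0.105, "ax": 0, "ay": 0, "az": 0, "jaw": -0.8}, {"x": 0.24, "y": 0.005, "z": 0.105, "ax": 0, "ay": 0, "az": 0, "jaw": -0.8}, {"x": 0.25, "y": 0.005, "z": 0.105, "ax": 0, "ay": 0, "az": 0, "jaw": -0.8}, {"x": 0.25, "y": 0.005, "z": 0.105, "ax": 0, "ay": 0, "az": 0, "jaw": -0.8}, {"x": 0.25, "y": 0.005, "z": 0.105, "ax": 0, "ay": 0, "az": 0, "jaw": -0.8}]}}

```text
time: 30.55
tool_pos: [421.4, 200.1, 120.2]
tcp_rot: [-3.142, 0.0, -0.157]
contact_force: [0.6, -0.4, -2.3]
grip_width: 21.6
finger_force: 30.0
```

```bash
python3 -c "
from h import *
c=fromS(-75,0,O,YAW)
go((*c,120.5,-9))
print(toS(np.array(bot.get_obs()['tool_pos']),O,YAW))"
```

```text
t 30.55 pos [421.4 200.1 120.2] psi [-180.    0.   -9.] w 21.6 F [ 0.6 -0.4 -2.3]
(np.float64(446.7233744553646), np.float64(196.23258487801732), 120.5, -9) d [ 0.1281 -0.0006 -0.0017] a [-0.0001  0.      0.0002]
[-100.62494965   -0.1262273   120.16702029]
```

{"api": "send_rows", "payload": {"rows": [{"x": 0.012, "y": 0, "z": 0, "ax": 0, "ay": 0, "az": 0, "jaw": -0.8}, {"x": 0.024, "y": 0, "z": 0, "ax": 0, "ay": 0, "az": 0, "jaw": -0.8}, {"x": 0.036, "y": 0, "z": 0, "ax": 0, "ay": 0, "az": 0, "jaw": -0.8}, {"x": 0.048, "y": 0, "z": 0, "ax": 0, "ay": 0, "az": 0, "jaw": -0.8}, {"x": 0.06, "y": 0, "z": 0, "ax": 0, "ay": 0, "az": 0, "jaw": -0.8}, {"x": 0.072, "y": 0, "z": 0, "ax": 0, "ay": 0, "az": 0, "jaw": -0.8}, {"x": 0.084, "y": 0, "z": 0, "ax": 0, "ay": 0, "az": 0, "jaw": -0.8}, {"x": 0.096, "y": 0, "z": 0, "ax": 0, "ay": 0, "az": 0, "jaw": -0.8}, {"x": 0.108, "y": 0, "z": 0, "ax": 0, "ay": 0, "az": 0, "jaw": -0.8}, {"x": 0.112, "y": 0, "z": 0, "ax": 0, "ay": 0, "az": 0, "jaw": -0.8}]}}

```text
time: 31.8
tool_pos: [441.5, 196.7, 119.8]
tcp_rot: [3.141, 0.005, -0.157]
contact_force: [-8.6, 1.4, 4.1]
grip_width: 21.7
finger_force: 30.0
```

```bash
cat >> h.py <<'E'
def tins():
    for n in("side","top"):
        p,d=bot.capture(n); S=toS(cloud(n,d.astype(float)),O,YAW);x,y,z=np.moveaxis(S,-1,0)
        for y0 in(122,52,-33,-122):
            q=S[(np.hypot(x+38,y-y0)<42)&(z>145)&(z<165)]
            if len(q)>60: print(n,len(q),circ(q).round(1),np.median(q[:,2]).round(1))
E
python3 -c "
from h import *
go((*fromS(-75,0,O,YAW),120.5,-9))
print(toS(np.array(bot.get_obs()['tool_pos']),O,YAW));tins()"
```

```text
t 31.8 pos [441.5 196.7 119.8] psi [179.9   0.3  -9. ] w 21.7 F [-8.6  1.4  4.1]
(np.float64(446.7233744553646), np.float64(196.23258487801732), 120.5, -9) d [ 0.0262 -0.002  -0.0036] a [ 0.0009  0.0046 -0.    ]
[-80.24650287  -0.40037713 119.81461088]
side 432 [-37.5 121.3] 155.1
side 265 [-36.2  59.1] 154.7
top 87 [-38.2 -34.3] 153.5
top 222 [ -36.9 -121.5] 154.0
```

{"api": "send_rows", "payload": {"rows": [{"x": 0.005, "y": 0, "z": 0, "ax": 0, "ay": 0, "az": 0, "jaw": -0.8}, {"x": 0.01, "y": 0, "z": 0, "ax": 0, "ay": 0, "az": 0, "jaw": -0.8}, {"x": 0.014, "y": 0, "z": 0, "ax": 0, "ay": 0, "az": 0, "jaw": -0.8}, {"x": 0.018, "y": 0, "z": 0, "ax": 0, "ay": 0, "az": 0, "jaw": -0.8}, {"x": 0.021, "y": 0, "z": 0, "ax": 0, "ay": 0, "az": 0, "jaw": -0.8}, {"x": 0.023, "y": 0, "z": 0, "ax": 0, "ay": 0, "az": 0, "jaw": -0.8}, {"x": 0.025, "y": 0, "z": 0, "ax": 0, "ay": 0, "az": 0, "jaw": -0.8}, {"x": 0.025, "y": 0, "z": 0, "ax": 0, "ay": 0, "az": 0, "jaw": -0.8}, {"x": 0.025, "y": 0, "z": 0, "ax": 0, "ay": 0, "az": 0, "jaw": -0.8}, {"x": 0.025, "y": 0, "z": 0, "ax": 0, "ay": 0, "az": 0, "jaw": -0.8}]}}

```text
time: 33.15
tool_pos: [446.3, 195.9, 119.8]
tcp_rot: [3.141, 0.005, -0.157]
contact_force: [-9.6, 0.9, 4.2]
grip_width: 21.9
finger_force: 30.0
```

```bash
python3 -c "
from h import *
go((*fromS(-75,0,O,YAW),120.5,-9))
print(toS(np.array(bot.get_obs()['tool_pos']),O,YAW),bot.get_obs()['moment']);tins()"
```

```text
t 33.15 pos [446.3 195.9 119.8] psi [179.9   0.3  -9. ] w 21.9 F [-9.6  0.9  4.2]
(np.float64(446.7233744553646), np.float64(196.23258487801732), 120.5, -9) d [ 0.0018 -0.0021 -0.0034] a [0.0009 0.0047 0.    ]
[-75.3619781   -0.41408508 119.82235865] [ 0.25018649  1.72933382 -0.01908101]
side 438 [-32.1 120.1] 154.8
side 268 [-31.8  58.9] 154.7
top 88 [-33.9 -34.4] 154.0
top 219 [ -32.2 -121.1] 154.5
```

{"api": "send_rows", "payload": {"rows": [{"x": 0.003, "y": 0, "z": 0, "ax": 0, "ay": 0, "az": 0, "jaw": -0.8}, {"x": 0.005, "y": 0, "z": 0, "ax": 0, "ay": 0, "az": 0, "jaw": -0.8}, {"x": 0.007, "y": 0, "z": 0, "ax": 0, "ay": 0, "az": 0, "jaw": -0.8}, {"x": 0.008, "y": 0, "z": 0, "ax": 0, "ay": 0, "az": 0, "jaw": -0.8}, {"x": 0.008, "y": 0, "z": 0, "ax": 0, "ay": 0, "az": 0, "jaw": -0.8}, {"x": 0.008, "y": 0, "z": 0, "ax": 0, "ay": 0, "az": 0, "jaw": -0.8}, {"x": 0.008, "y": 0, "z": 0, "ax": 0, "ay": 0, "az": 0, "jaw": -0.8}, {"x": 0.008, "y": 0, "z": 0, "ax": 0, "ay": 0, "az": 0, "jaw": -0.8}, {"x": 0.008, "y": 0, "z": 0, "ax": 0, "ay": 0, "az": 0, "jaw": -0.8}, {"x": 0.008, "y": 0, "z": 0, "ax": 0, "ay": 0, "az": 0, "jaw": -0.8}]}}

```text
time: 34.5
tool_pos: [447.8, 195.6, 119.8]
tcp_rot: [3.141, 0.005, -0.157]
contact_force: [-9.0, 1.2, 3.9]
grip_width: 21.7
finger_force: 30.0
```

```bash
python3 -c "
from h import *
go((*fromS(-80.5,0,O,YAW),120,-9),(*fromS(-80,0,O,YAW),103.5,-9))
print(toS(np.array(bot.get_obs()['tool_pos']),O,YAW),bot.get_obs()['moment']);tins()"
```

```text
t 34.5 pos [447.8 195.6 119.8] psi [179.9   0.3  -9. ] w 21.7 F [-9.   1.2  3.9]
(np.float64(441.29108858209133), np.float64(197.0929744357386), 120, -9) d [-0.0332 -0.0021 -0.0008] a [0.001  0.0048 0.0001]
(np.float64(441.78493275238895), np.float64(197.01475720321847), 103.5, -9) d [-0.0303 -0.0022  0.0817] a [0.001  0.0048 0.0001]
[-73.85917221  -0.42006624 119.80224533] [ 0.22641122  1.83470832 -0.00410769]
side 424 [-30.9 120.8] 155.0
side 264 [-31.4  56.3] 154.8
top 81 [-32.3 -33.8] 154.4
top 218 [ -30.8 -120.7] 154.2
```

{"api": "send_rows", "payload": {"rows": [{"x": 0.003, "y": 0, "z": 0, "ax": 0, "ay": 0, "az": 0, "jaw": -0.8}, {"x": 0.005, "y": 0, "z": 0, "ax": 0, "ay": 0, "az": 0, "jaw": -0.8}, {"x": 0.007, "y": 0, "z": 0, "ax": 0, "ay": 0, "az": 0, "jaw": -0.8}, {"x": 0.009, "y": 0, "z": 0, "ax": 0, "ay": 0, "az": 0, "jaw": -0.8}, {"x": 0.01, "y": 0, "z": 0, "ax": 0, "ay": 0, "az": 0, "jaw": -0.8}, {"x": 0.01, "y": 0, "z": 0, "ax": 0, "ay": 0, "az": 0, "jaw": -0.8}, {"x": 0.01, "y": 0, "z": 0, "ax": 0, "ay": 0, "az": 0, "jaw": -0.8}, {"x": 0.01, "y": 0, "z": 0, "ax": 0, "ay": 0, "az": 0, "jaw": -0.8}, {"x": 0.01, "y": 0, "z": 0, "ax": 0, "ay": 0, "az": 0, "jaw": -0.8}, {"x": 0.01, "y": 0, "z": 0, "ax": 0, "ay": 0, "az": 0, "jaw": -0.8}]}}

```text
time: 35.85
tool_pos: [448.7, 195.5, 119.8]
tcp_rot: [3.14, 0.007, -0.157]
contact_force: [-12.4, 2.6, 6.9]
grip_width: 21.7
finger_force: 30.0
```

```bash
python3 -c "
from h import *
go((*fromS(-80.5,0,O,YAW),120,-9),(*fromS(-80,0,O,YAW),103.5,-9))
print(toS(np.array(bot.get_obs()['tool_pos']),O,YAW),bot.get_obs()['moment']);tins()
S=toS(cloud('top',bot.capture('top')[1].astype(float)),O,YAW);x,y,z=np.moveaxis(S,-1,0)
m=(abs(x+69)<9)&(abs(y)>35)&(abs(y)<178)&(abs(z-115)<7);print(m.sum(),np.polyfit(y[m],x[m],1),np.polyfit(y[m],z[m],1))
for sg in(1,-1):
    m=(abs(y*sg-168)<5)&(abs(x+30)<8)&(z<125)&(z>100);print('cheek',np.median(z[m]))
    m=(abs(y*sg-168)<6)&(x<-82)&(x>-112)&(z>70)&(z<100);print('horn',m.sum(),x[m].round().tolist(),z[m].round().tolist())
"
```

```text
t 35.85 pos [448.7 195.5 119.8] psi [179.9   0.4  -9. ] w 21.7 F [-12.4   2.6   6.9]
(np.float64(441.29108858209133), np.float64(197.0929744357386), 120, -9) d [-0.038  -0.002  -0.0007] a [0.0012 0.0069 0.    ]
(np.float64(441.78493275238895), np.float64(197.01475720321847), 103.5, -9) d [-0.0349 -0.0021  0.0818] a [0.0012 0.0069 0.    ]
[-72.91006214  -0.40362146 119.80287991] [ 0.36434486  2.44306852 -0.06529098]
side 431 [-30.1 120.2] 154.9
side 259 [-29.7  57.1] 154.8
top 87 [-31.1 -34.6] 153.6
top 218 [ -30.3 -120.7] 153.8
168 [-1.62965994e-03 -6.93863745e+01] [-1.38954396e-03  1.15157157e+02]
cheek 115.9858305623813
horn 14 [-86.0, -85.0, -85.0, -91.0, -90.0, -89.0, -95.0, -94.0, -93.0, -98.0, -98.0, -97.0, -100.0, -100.0] [83.0, 81.0, 86.0, 91.0, 89.0, 88.0, 95.0, 90.0, 88.0, 90.0, 91.0, 88.0, 75.0, 77.0]
cheek 116.54195809981472
horn 16 [-83.0, -83.0, -82.0, -89.0, -87.0, -86.0, -86.0, -93.0, -92.0, -91.0, -96.0, -96.0, -95.0, -100.0, -99.0, -99.0] [80.0, 81.0, 80.0, 87.0, 81.0, 77.0, 79.0, 90.0, 86.0, 88.0, 89.0, 91.0, 88.0, 86.0, 86.0, 89.0]
```

{"api": "send_rows", "payload": {"rows": [{"x": -0.01, "y": 0, "z": 0, "ax": 0, "ay": 0, "az": 0, "jaw": -0.8}, {"x": -0.02, "y": -0.002, "z": 0, "ax": 0, "ay": 0, "az": 0, "jaw": -0.8}, {"x": -0.03, "y": -0.002, "z": 0, "ax": 0, "ay": 0, "az": 0, "jaw": -0.8}, {"x": -0.036, "y": -0.002, "z": 0, "ax": 0, "ay": 0, "az": 0, "jaw": -0.8}, {"x": -0.036, "y": -0.002, "z": 0, "ax": 0, "ay": 0, "az": 0, "jaw": -0.8}, {"x": -0.036, "y": -0.002, "z": 0, "ax": 0, "ay": 0, "az": 0, "jaw": -0.8}, {"x": -0.036, "y": -0.002, "z": 0, "ax": 0, "ay": 0, "az": 0, "jaw": -0.8}, {"x": -0.036, "y": -0.002, "z": 0, "ax": 0, "ay": 0, "az": 0, "jaw": -0.8}, {"x": -0.036, "y": -0.002, "z": 0, "ax": 0, "ay": 0, "az": 0, "jaw": -0.8}, {"x": -0.036, "y": -0.002, "z": 0, "ax": 0, "ay": 0, "az": 0, "jaw": -0.8}]}}

```text
time: 37.25
tool_pos: [445.1, 196.8, 120.1]
tcp_rot: [-3.142, -0.0, -0.157]
contact_force: [-0.2, 0.1, -0.7]
grip_width: 22.0
finger_force: 30.0
```

```bash
python3 -c "
from h import *
go((*fromS(-79.5,0,O,YAW),120,-9),(*fromS(-79.5,0,O,YAW),103.5,-9))
print(toS(np.array(bot.get_obs()['tool_pos']),O,YAW));tins()
for n in('top','side'):
    S=toS(cloud(n,bot.capture(n)[1].astype(float)),O,YAW);x,y,z=np.moveaxis(S,-1,0)
    m=(abs(x+75)<11)&(abs(y)>35)&(abs(y)<178)&(abs(z-115)<5);print(m.sum(),np.polyfit(y[m],x[m],1),np.polyfit(y[m],z[m],1),x[m].min(),x[m].max())
"
```

```text
t 37.25 pos [445.1 196.8 120.1] psi [-180.   -0.   -9.] w 22.0 F [-0.2  0.1 -0.7]
(np.float64(442.2787769226865), np.float64(196.93653997069836), 120, -9) d [-0.0141  0.0014  0.0006] a [-0.0001 -0.      0.0001]
(np.float64(442.2787769226865), np.float64(196.93653997069836), 103.5, -9) d [-0.0141  0.0014  0.0831] a [-0.0001 -0.      0.0001]
[-76.67891949   0.27368108 120.11228035]
side 428 [-30.2 119.9] 154.9
side 274 [-29.9  59. ] 154.9
side 73 [-31.5 -36.2] 155.4
top 91 [-31.3 -33.9] 153.8
top 218 [ -30.3 -120.8] 153.9
157 [-6.46856474e-04 -7.34294074e+01] [7.71368690e-04 1.14984416e+02] -82.07168388832119 -64.4971635960981
314 [ 3.86115398e-03 -7.40346924e+01] [-2.76370835e-03  1.16445055e+02] -82.65242231088399 -64.0734382508121
```

{"api": "send_rows", "payload": {"rows": [{"x": -0.01, "y": 0.001, "z": 0, "ax": 0, "ay": 0, "az": 0, "jaw": -0.8}, {"x": -0.01, "y": 0.001, "z": 0, "ax": 0, "ay": 0, "az": 0, "jaw": -0.8}, {"x": -0.01, "y": 0.001, "z": 0.01, "ax": 0, "ay": 0, "az": 0, "jaw": -0.8}, {"x": -0.01, "y": 0.001, "z": 0.02, "ax": 0, "ay": 0, "az": 0, "jaw": -0.8}, {"x": -0.01, "y": 0.001, "z": 0.03, "ax": 0, "ay": 0, "az": 0, "jaw": -0.8}, {"x": -0.01, "y": 0.001, "z": 0.04, "ax": 0, "ay": 0, "az": 0, "jaw": -0.8}, {"x": -0.01, "y": 0.001, "z": 0.05, "ax": 0, "ay": 0, "az": 0, "jaw": -0.8}, {"x": -0.01, "y": 0.001, "z": 0.06, "ax": 0, "ay": 0, "az": 0, "jaw": -0.8}, {"x": -0.01, "y": 0.001, "z": 0.068, "ax": 0, "ay": 0, "az": 0, "jaw": -0.8}, {"x": -0.01, "y": 0.001, "z": 0.068, "ax": 0, "ay": 0, "az": 0, "jaw": -0.8}]}}

```text
time: 38.7
tool_pos: [443.0, 196.9, 106.4]
tcp_rot: [3.142, 0.0, -0.157]
contact_force: [-0.2, 0.6, -1.4]
grip_width: 21.6
finger_force: 30.0
```

```bash
python3 -c "
from h import *
go((*fromS(-78.7,0,O,YAW),103.3,-9))
print(toS(np.array(bot.get_obs()['tool_pos']),O,YAW))
for n in('top','side'):
    S=toS(cloud(n,bot.capture(n)[1].astype(float)),O,YAW);x,y,z=np.moveaxis(S,-1,0)
    m=(abs(x+75)<11)&(abs(y)>35)&(abs(y)<178)&(abs(z-101)<4);print(m.sum(),np.polyfit(y[m],x[m],1),np.polyfit(y[m],z[m],1),x[m].min(),x[m].max())
"
```

```text
t 38.7 pos [443.  196.9 106.4] psi [180.   0.  -9.] w 21.6 F [-0.2  0.6 -1.4]
(np.float64(443.0689275951626), np.float64(196.81139239866616), 103.3, -9) d [0.0004 0.0002 0.0154] a [0.0001 0.0002 0.0001]
[-7.87747214e+01  3.23274407e-02  1.06382351e+02]
133 [-1.65683100e-03 -7.50532267e+01] [-3.41879023e-04  1.01186474e+02] -83.75254029194784 -65.52274724221675
285 [-4.40735369e-03 -7.46560012e+01] [-2.35958667e-03  1.02609071e+02] -84.27048621671396 -64.64597804620978
```

{"api": "send_rows", "payload": {"rows": [{"x": 0, "y": 0, "z": 0.004, "ax": 0, "ay": 0, "az": 0, "jaw": -0.8}, {"x": 0, "y": 0, "z": 0.008, "ax": 0, "ay": 0, "az": 0, "jaw": -0.8}, {"x": 0, "y": 0, "z": 0.012, "ax": 0, "ay": 0, "az": 0, "jaw": -0.8}, {"x": 0, "y": 0, "z": 0.015, "ax": 0, "ay": 0, "az": 0, "jaw": -0.8}, {"x": 0, "y": 0, "z": 0.016, "ax": 0, "ay": 0, "az": 0, "jaw": -0.8}, {"x": 0, "y": 0, "z": 0.016, "ax": 0, "ay": 0, "az": 0, "jaw": -0.8}, {"x": 0, "y": 0, "z": 0.016, "ax": 0, "ay": 0, "az": 0, "jaw": -0.8}, {"x": 0, "y": 0, "z": 0.016, "ax": 0, "ay": 0, "az": 0, "jaw": -0.8}, {"x": 0, "y": 0, "z": 0.016, "ax": 0, "ay": 0, "az": 0, "jaw": -0.8}, {"x": 0, "y": 0, "z": 0.016, "ax": 0, "ay": 0, "az": 0, "jaw": -0.8}]}}

```text
time: 40.05
tool_pos: [443.1, 196.9, 103.4]
tcp_rot: [-3.142, -0.0, -0.157]
contact_force: [-1.3, -0.2, -2.2]
grip_width: 21.8
finger_force: 30.0
```

{"api": "send_rows", "payload": {"rows": [{"x": 0, "y": 0, "z": 0.002, "ax": 0, "ay": 0, "az": 0, "jaw": -0.8}, {"x": 0, "y": 0, "z": 0.003, "ax": 0, "ay": 0, "az": 0, "jaw": -0.8}, {"x": 0, "y": 0, "z": 0.003, "ax": 0, "ay": 0, "az": 0, "jaw": -0.5}, {"x": 0, "y": 0, "z": 0.003, "ax": 0, "ay": 0, "az": 0, "jaw": -0.2}, {"x": 0, "y": 0, "z": 0.003, "ax": 0, "ay": 0, "az": 0, "jaw": 0}, {"x": 0, "y": 0, "z": 0.003, "ax": 0, "ay": 0, "az": 0, "jaw": 0}, {"x": 0, "y": 0, "z": 0.003, "ax": 0, "ay": 0, "az": 0, "jaw": 0}, {"x": 0, "y": 0, "z": 0.003, "ax": 0, "ay": 0, "az": 0, "jaw": 0}, {"x": 0, "y": 0, "z": 0.003, "ax": 0, "ay": 0, "az": 0, "jaw": 0}, {"x": 0, "y": 0, "z": 0.003, "ax": 0, "ay": 0, "az": 0, "jaw": 0}]}}

```text
time: 41.3
tool_pos: [443.1, 196.9, 102.7]
tcp_rot: [-3.142, 0.0, -0.157]
contact_force: [0.3, -0.4, -0.6]
grip_width: 45.9
finger_force: 0.0
```

{"api": "send_rows", "payload": {"rows": [{"x": 0, "y": 0, "z": -0.05, "ax": 0, "ay": 0, "az": 0, "jaw": 0}, {"x": 0, "y": 0, "z": -0.15, "ax": 0, "ay": 0, "az": 0, "jaw": 0}, {"x": 0, "y": 0, "z": -0.25, "ax": 0, "ay": 0, "az": 0, "jaw": 0}, {"x": 0, "y": 0, "z": -0.4, "ax": 0, "ay": 0, "az": 0, "jaw": 0}, {"x": 0, "y": 0, "z": -0.6, "ax": 0, "ay": 0, "az": 0, "jaw": 0}, {"x": -0.2, "y": 0, "z": -0.8, "ax": 0, "ay": 0, "az": 0, "jaw": 0}, {"x": -0.3, "y": 0.2, "z": -0.8, "ax": 0, "ay": 0, "az": 0, "jaw": 0}, {"x": -0.3, "y": 0.45, "z": -0.8, "ax": 0, "ay": 0, "az": 0, "jaw": 0}, {"x": -0.3, "y": 0.7, "z": -0.8, "ax": 0, "ay": 0, "az": 0, "jaw": 0}, {"x": -0.3, "y": 1, "z": -0.8, "ax": 0, "ay": 0, "az": 0, "jaw": 0}]}}

```text
time: 42.55
tool_pos: [352.2, 7.6, 263.6]
tcp_rot: [-3.142, -0.002, -0.155]
contact_force: [0.6, -0.1, -0.2]
grip_width: 45.9
finger_force: 0.0
```

```bash
python3 -c "
from h import *
go();tins()
for n in('top','side'):
    p,d=bot.capture(n)
    S=toS(cloud(n,d.astype(float)),O,YAW);x,y,z=np.moveaxis(S,-1,0)
    m=(abs(x+75)<11)&(abs(y)>25)&(abs(y)<178)&(abs(z-98)<4);print(m.sum(),np.polyfit(y[m],x[m],1),np.polyfit(y[m],z[m],1),x[m].min(),x[m].max())
    m=(abs(x+76)<11)&(abs(y)<200)&(abs(z-98)<6);print(np.percentile(y[m],[0,1,99,100]))
cv2.imwrite('pics/f.png',cv2.resize(p[150:350,200:440,::-1],(720,600),interpolation=cv2.INTER_CUBIC))
"
```

```text
t 42.55 pos [352.2   7.6 263.6] psi [-1.8e+02 -1.0e-01 -8.9e+00] w 45.9 F [ 0.6 -0.1 -0.2]
side 424 [-29.7 119.7] 154.7
side 378 [-29.5  52.9] 155.1
side 330 [-31.6 -33.8] 155.1
side 289 [ -31.1 -120.5] 155.0
top 221 [-29.8 120.5] 153.9
top 221 [-30.6  53.8] 153.9
top 214 [-30.5 -35.8] 154.1
top 140 [ -31.1 -121.4] 153.8
195 [-1.58628648e-03 -7.43776643e+01] [-1.29150826e-04  9.78696261e+01] -83.96515152377572 -65.67983564019272
[-85.84042359 -82.25813325 179.50254378 181.37240483]
478 [ 3.76590031e-03 -7.56190261e+01] [-7.11024427e-04  9.93045949e+01] -84.9404921783709 -65.08999279237146
[-183.79472994 -180.16599874  182.48916139  184.50044029]
```

View pics/f.png

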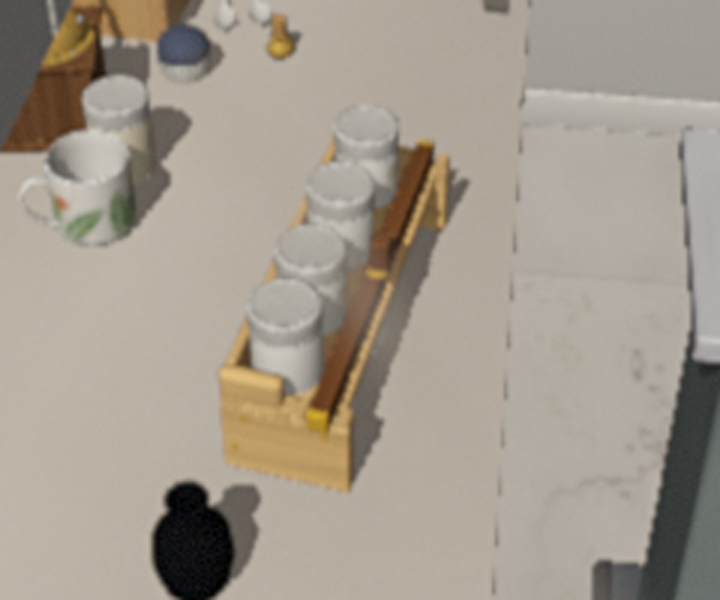

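The picture shows all four tins home against the back board. The rail lies in both notches, grip up (ends at (318,418) and (425,148)), at x ≈ −75 mm with its top at z ≈ 98 mm. The gripper is clear, so I hand the job in.

```bash
python3 -c "
from h import *
print(np.abs(bot.get_obs()['dq']).max());print(bot.close_job())"
```

```text
0.06596134998984685
the job is handed in; nothing more can be done
None
```

I handed the job in at about 43 s of the 72 s allowed. By the last camera check all four tins stand upright against the back board and the rail lies grip up in both notches, let go. I have not seen the judge's verdict.

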